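# Restock the tin dispenser and set its stock counter

### The job

Load every tin on the desk into the dispenser so that they lie flat on top of each other, then put the lid on the dispenser so that it sits flat and fully home. Press the counter's button until the drum shows at its mark as many dots as there are tins in the dispenser, and leave the button up. Do not knock over or push away the other things on the desk.

Things in the scene. Friction and masses are not known exactly. Their poses are not given: they have to be found in the camera images.
- dispenser: Fixed aluminium gravity-feed dispenser, an open-topped magazine for flat tins, 94 x 128 mm. Origin: centre of its underside, 8 mm above the desk (rubber feet); x from its low front sill to its back, y along its long side, z up. Inner floor at z 10 mm, rounded rim at 118 mm. Inside 70 mm (x) by 104 mm (y). Tins stack flat in it, long side along y, either way round.
- dispenser_mouth (a point): Centre of the dispenser's mouth, level with its rim, 126 mm above the desk. Walls are 8 mm thick: full at both y ends; at front and back only corner lips, so the middle 76 mm of front and back is open for fingers (but for the front sill, up to z 16 mm; the front lips begin at z 42 mm: the dispensing slot).
- lid_grip (a point): Where to grip the loose grey lid of the dispenser (120 g): near the top of its black arched handle, whose bar is 14 mm thick in x, 64 mm long in y and ends 10 mm above this point. This point is 36 mm above the lid plate's top and 52 mm above the underside of the plug. With the lid on right it is 168 mm above the desk, over the mouth's centre.
- lid: The same lid: plate 96 (x) x 132 (y) x 6 mm with a plug 60 x 94 x 10 mm under it. Origin: centre of the plug's underside; it lies on the desk on its plug at the start. On right, the plug is in the dispenser's mouth (5 mm play all round; long sides parallel, either way round) and the plate lies on the rim, this origin 116 mm above the desk.
- count_mark (a point): Index mark of the fixed grey step counter (112 x 120 mm, roof 108 mm above the desk): the middle of its slanted clear window, which faces up and to the counter's front, between two black pointers, where the drum's face shows. Axes as the counter's: x from front to back, y towards its button, z up.
- count_drum (a joint): The counter's white drum behind the window (it cannot be touched), rad. Its 8 faces bear 0 to 7 black dots like dice. 0 = blank face at the mark, k * 0.785 (pi/4) = face with k dots at the mark; 2 pi more is the same face again. It turns forwards only (value grows). It starts somewhere from about the five-dot to the seven-dot face (-2.7 to -0.7), often part way between faces.
- face_3 (a point): Middle of the three-dot face on the drum's surface (turns with the drum, radius 40 mm; neighbouring faces are 31 mm apart).
- face_4 (a point): Middle of the four-dot face, likewise.
- button_top (a point): Centre of the top of the counter's round black button (diameter 32 mm), 136 mm above the desk when up. Pressed straight down 18 mm to its stop with 3 to 7 N (rigid beyond); springs back when let go.
- count_button (a joint): How far the button is down: 0 up, 0.018 m at its stop. Each full press, down to the stop and all the way up again, brings the next face exactly to the mark; a short press turns the drum part of a step. From part way, a full press only completes the step begun (if less than 9 degrees were missing, that and the next step).
- tin_1_centre (a point): Flat red-brown tin, 62 (x) x 95 (y) x 22 mm (z), closed, about 0.1 kg; this point is its centre, half-way up. There are three or four such tins (None: this one is absent today). Lies flat on the desk at the start.
- tin_2_centre (a point): Flat red-brown tin, 62 (x) x 95 (y) x 22 mm (z), closed, about 0.1 kg; this point is its centre, half-way up. There are three or four such tins (None: this one is absent today). Lies flat on the desk at the start.
- tin_3_centre (a point): Flat red-brown tin, 62 (x) x 95 (y) x 22 mm (z), closed, about 0.1 kg; this point is its centre, half-way up. There are three or four such tins (None: this one is absent today). Lies flat on the desk at the start.
- tin_4_centre (a point): Flat red-brown tin, 62 (x) x 95 (y) x 22 mm (z), closed, about 0.1 kg; this point is its centre, half-way up. There are three or four such tins (None: this one is absent today). Lies flat on the desk at the start.
- glue_stick: Glue stick standing at the back right, 26 mm across, 90 mm high; origin at the centre of its underside. A bystander: leave it alone.
- ink_bottle_a: Ink bottle standing at the back left, 39 mm across, 90 mm high; origin at the centre of its underside. A bystander: leave it alone.
- rubber: Worn eraser lying on the desk, 18 x 42 x 11 mm; origin at the centre of its underside. A bystander: leave it alone.
- usb_stick_2: Memory stick lying on the desk, 17 x 52 x 8 mm; origin at the centre of its underside. A bystander: leave it alone.
- tin_1: The same tin: its origin is the centre of its underside.
- tin_2: The same tin: its origin is the centre of its underside.
- tin_3: The same tin: its origin is the centre of its underside.
- tin_4: The same tin: its origin is the centre of its underside.
Mind the look-alikes: they are no part of the job. What is shaped like the tin_4 but yellow is not meant.

How it is judged:
By the outcome, as a careful person would: the job done as asked, in the order asked, and still so for the second after the job is handed in, with the robot touching nothing.
Of tin_1, tin_2, tin_3, tin_4 only 3 to 4 are there at a start; the rules pass over those that are not, and their reading is None.
At some moment in a run one of tin_1, tin_2, tin_3, tin_4, lid may be knocked a few centimetres aside while the robot is not near it.
Once in a run the grip may slacken for a moment while it holds something.
It also fails if it takes over 210 s, if anything falls off the work surface, if the arm or the gripper's body presses on something with over 40 N, if the wrist force passes 120 N, or if a joint passes its speed limit or range.

### The arm

A 6-joint arm with a two-finger parallel gripper is mounted at the origin on a cart in front of the work surface, level with it; the furniture and walls round the work are solid. World frame = base frame: x ahead of the robot, y to its left, z up, the work surface at z = 0. Lengths are in m, angles in degrees, forces in N, time in s.
With the tool pointing down it reaches from about 0.325 to 0.75 m from the base axis. Payload 7.6 kg.
Tool frame: the origin (TCP) lies at the very end of the fingers, on their centre line; the grasp point (between the pads) lies 19 mm behind it; z points along the fingers, y is the line along which they close (so a half turn about z gives the same grasp; the last joint's range is limited). The gripper opens to 85 mm and grips with 20 to 120 N. Pads are 22 mm wide; open, the fingers measure 114 mm over their backs; the gripper's body (76 mm by 85 mm) begins 54 mm behind the grasp point. The pads swing forward as they close: fully open they stand 13 mm farther back than shut.
Start: joints at [62.378, 2.991, 80.254, -0, 96.75, -4.028], TCP at [0.21, 0.481, 0.231] pointing down, gripper open.
Joint ranges: [-166.34, 166.34], [-52.06, 124.39], [6.96, 135.62], [-60.46, 240.46], [14.63, 156.25], [-167.68, 167.68]. Speed limits (degrees/s): [147.25, 147.25, 172.46, 180, 180, 180].

### API

Orientations are given as a 3x3 rotation matrix whose columns are the frame's x, y, z axes.
In Python, from workcell import observe, capture, get_calibration, close_job gives the robot as it stands. The module is installed in compiled form; this text tells all that it offers.
- The arm moves only by the tool move_arm, never from a script. Its argument "commands" is a list of rows, each a list of 5 numbers: the shift along the tool's x, y, z in units of 50 mm (1.0 is 50 mm), then the turn about the tool's z in units of 6 degrees (1.0 is 6 degrees), then the opening, from -1 (shut) to 1 (fully open), so that 0 is half open. A call has exactly 5 rows; each row is the pose to reach, as a shift and turn from the pose commanded when the call began, along the tool's axes at that moment; what a row does not reach only later rows make up. A row lasts 1/10 s, in which the tool goes at most 50 mm and 8.59 degrees, less where a joint would pass 70% of its speed; a pose out of reach is approached as far as the arm can. A call with a gripper value outside its range is refused whole. The fingers move at their own pace and stop on an object; the grip force is fixed at half the most. Time passes only in rows, so rows that repeat a pose let the fingers close, or fill a call up. It gives the time, the measured TCP pose, the force, the opening and the grip force at its end, in the units of the state.
- observe(): the state, without advancing time (a new reading comes with each control period).
- capture(name): name is "scene" or "side" or "wrist"; returns the picture (400x640x3 uint8, red, green, blue); there is no depth.
- get_calibration(name): a dict with "intrinsics" (3x3 intrinsics, pixels), "extrinsics" (4x4, takes a point from world to camera coordinates). Camera axes: x right, y down, z forward; pixel columns grow to the right and rows downward; lengths in m; the calibration is good to about 2 mm. A picture is of the moment at which its call begins: read the wrist's pose just before it. get_calibration takes no time and is no camera call; for the wrist camera it gives the pose at the moment of the call.
- close_job(): hands the job in; it is judged then, once.
The state is a dict: "clock": time; "joint_pos": joint angles; "joint_vel": joint speeds; "effort": joint torques, N m; "ee_pos": TCP position; "ee_rot": TCP orientation; "wrist_force": force on the tool from outside, world axes, zero at the start; "ft_torque": the same for the moment, N m; "opening": opening from 0.0 (shut) to 1.0 (fully open); "grip_force": force on a finger pad.
Only numpy, scipy, OpenCV 4.12 (cv2) and the standard library are available. Lean on these libraries where they do the work, as an engineer would, in place of code of your own. Each camera call takes 0.05 s, during which the arm holds its last target. There are 200 camera calls.

## Working session

There is one attempt and no reset: what is moved stays moved. The work goes in short steps, Python scripts to look and compute and a tool call to move; the robot and the scene stay as the last step left them, time stands still between calls to the robot, and variables do not carry over. Pictures are saved under pics/ and viewed, at most 14 in all, crops included, and the job is handed in when it is done.

Besides the shell and the picture viewer there is one more tool, called by a JSON object that holds its "op" and its "data". move_arm: Moves the arm, as the interface text tells. Its arguments: {"type":"object","properties":{"commands":{"type":"array","items":{"type":"array","items":{"type":"number"}}}},"required":["commands"]}

```bash
mkdir -p pics
cat > h.py <<'E'
import numpy as np, cv2
from workcell import observe, capture, get_calibration, close_job
def save(cam,name,crop=None,scale=1):
    c=get_calibration(cam); im=capture(cam)[:,:,::-1]
    np.savez('pics/'+name+'.npz',K=c['intrinsics'],E=c['extrinsics'])
    cv2.imwrite('pics/'+name+'_full.png',im)
    if crop: x0,y0,x1,y1=crop; im=im[y0:y1,x0:x1]
    if scale!=1: im=cv2.resize(im,None,fx=scale,fy=scale,interpolation=cv2.INTER_CUBIC)
    cv2.imwrite('pics/'+name+'.png',im)
def ray(name,u,v,z):
    d=np.load('pics/'+name+'.npz');K,E=d['K'],np.array(d['E'])
    R,t=E[:3,:3],E[:3,3]; c=-R.T@t; r=R.T@np.linalg.solve(K,[u,v,1])
    return c+r*(z-c[2])/r[2]
def proj(name,p):
    d=np.load('pics/'+name+'.npz');K,E=d['K'],np.array(d['E'])
    q=K@(E[:3,:3]@np.array(p)+E[:3,3]); return q[:2]/q[2]
def st():
    o=observe(); print(round(o['clock'],2),np.round(o['ee_pos'],4),'rot',np.round(o['ee_rot'],3).tolist(),'op',round(o['opening'],3),'gf',np.round(o['grip_force'],1),'F',np.round(o['wrist_force'],1),'q',np.round(o['joint_pos'],1)); return o
E
python3 -c "
from h import *
st()
for c in ['scene','side','wrist']:
    save(c,c+'0')
    d=np.load('pics/'+c+'0.npz');E=d['E'];print(c,-E[:3,:3].T@E[:3,3],d['K'][0,0],E[2,:3])
a=cv2.imread('pics/scene0.png');cv2.imwrite('pics/s0.png',cv2.resize(a,(800,500)))
"
```

```text
0.0 [0.21   0.4809 0.2305] rot [[-0.916, 0.4, -0.001], [0.4, 0.916, -0.001], [0.0, -0.002, -1.0]] op 1.002 gf 0.0 F [ 0.3  0.  -0.1] q [62.4  3.  80.3  0.  96.8 -4. ]
scene [ 0.06435868 -0.5870014   1.01192706] 407.6461280353305 [ 0.41928948  0.50340988 -0.75549641]
side [ 0.13380176 -0.8287128   0.70078866] 470.88603126430405 [ 0.41167719  0.73570612 -0.53782748]
wrist [0.13417503 0.51408419 0.37177187] 344.6286323100495 [ 0.29322668 -0.12966496 -0.94720912]
```

View pics/s0.png

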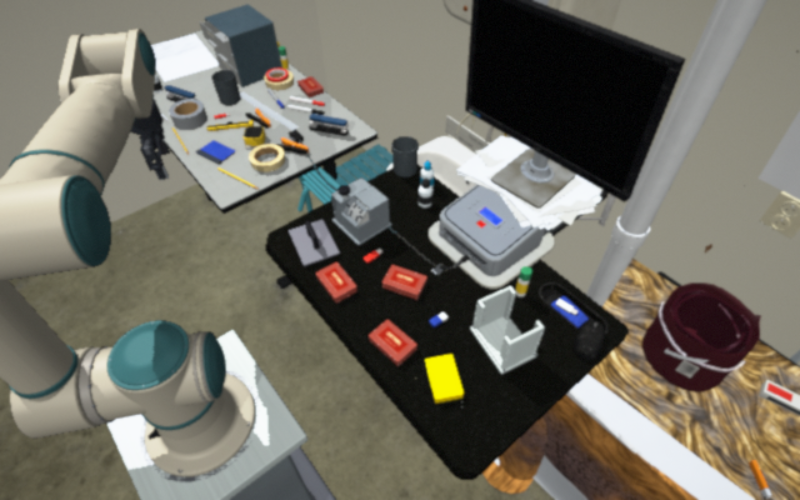

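View pics/side0.png

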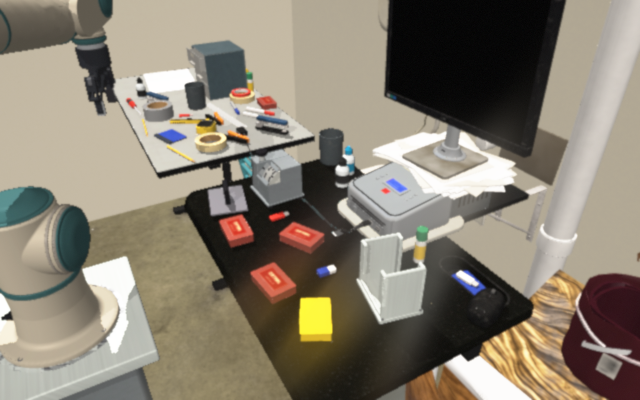

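The desk carries three red tins, a yellow decoy, the dispenser (front right), and the lid and counter (back left). I'll rectify both views to plan view at tin-top height.

```bash
cat >> h.py <<'E'
def plan(name,z,xr,yr,s=1.0,out=None):
    # plan image: rows = x decreasing downwards, cols = y decreasing to right ; s px per mm
    W=int((yr[1]-yr[0])*1000*s);H=int((xr[1]-xr[0])*1000*s)
    P=[(xr[1],yr[1]),(xr[1],yr[0]),(xr[0],yr[0]),(xr[0],yr[1])]
    src=np.float32([proj(name,(x,y,z)) for x,y in P]);dst=np.float32([(0,0),(W,0),(W,H),(0,H)])
    im=cv2.warpPerspective(cv2.imread('pics/'+name+'_full.png'),cv2.getPerspectiveTransform(src,dst),(W,H),flags=cv2.INTER_CUBIC)
    if out: cv2.imwrite('pics/'+out+'.png',im)
    return im
def tins(name,z=0.022,xr=(.2,.85),yr=(-.45,.5),amin=3000,dbg=False):
    im=plan(name,z,xr,yr).astype(int);b,g,r=im[...,0],im[...,1],im[...,2]
    m=((r>110)&(r>1.7*g)&(r>1.7*b)).astype(np.uint8)
    m=cv2.morphologyEx(m,cv2.MORPH_CLOSE,np.ones((9,9)))
    cs,_=cv2.findContours(m,cv2.RETR_EXTERNAL,cv2.CHAIN_APPROX_NONE);res=[]
    for c in cs:
        if cv2.contourArea(c)<amin: continue
        (u,v),_,_=cv2.minAreaRect(c);p=cv2.boxPoints(cv2.minAreaRect(c))
        e1,e2=p[1]-p[0],p[2]-p[1]; e=e1 if np.hypot(*e1)>np.hypot(*e2) else e2
        # world: x=xr1-v, y=yr1-u
        ang=np.degrees(np.arctan2(-e[0],-e[1]))%180
        res.append((round(xr[1]-v/1000,4),round(yr[1]-u/1000,4),round(ang,1),round(float(np.hypot(*e1))),round(float(np.hypot(*e2)))))
    return res
E
python3 -c "
from h import *
for n in ['scene0','side0']: print(n,tins(n))
plan('scene0',0.022,(.15,.85),(-.45,.5),0.84,'plan0')
"
```

```text
scene0 [(0.406, 0.1088, np.float32(86.4), 65, 101), (0.4079, -0.1108, np.float32(96.1), 99, 65), (0.5334, 0.0022, np.float32(117.8), 98, 70)]
side0 [(0.4057, 0.0988, np.float32(86.9), 65, 123), (0.4071, -0.1178, np.float32(95.9), 115, 70), (0.5309, -0.0046, np.float32(117.2), 109, 84)]
```

View pics/plan0.png

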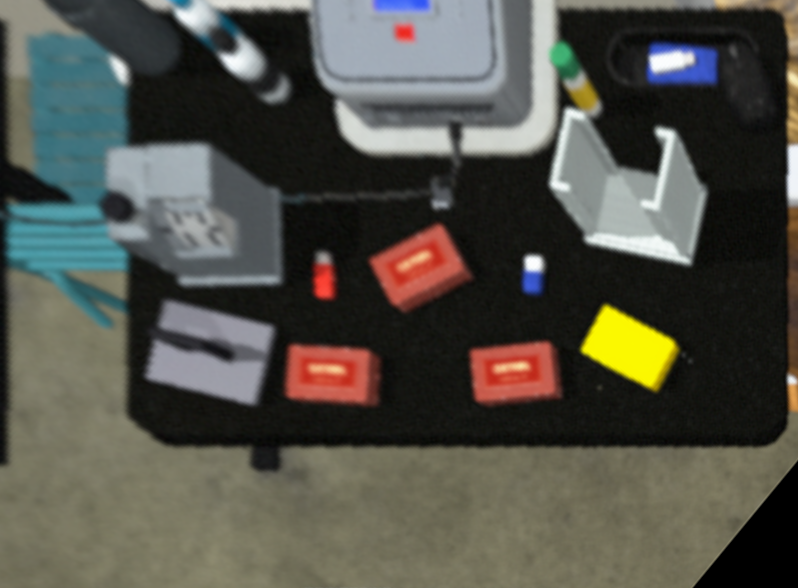

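```bash
cat >> h.py <<'E'
def go(x,y,z,a,p=None,a0=None,n=None):
    """print per-call final-row values (tool units) from current pose to target; a = world angle of tool x"""
    if p is None:
        o=observe(); p=o['ee_pos']; R=np.array(o['ee_rot']); a0=np.degrees(np.arctan2(R[1,0],R[0,0]))
    p=np.array(p,float); q=np.array([x,y,z]); da=(a0-a+180)%360-180
    if n is None: n=max(1,int(np.ceil(max(np.linalg.norm(q-p)/.25,abs(da)/42))))
    for k in range(n):
        ak=np.radians(a0-da*k/n); d=(q-p)/n
        print('  call',k+1,'of',n,[round(float(v),3) for v in (( d[0]*np.cos(ak)+d[1]*np.sin(ak))/.05,(d[0]*np.sin(ak)-d[1]*np.cos(ak))/.05,-d[2]/.05,da/n/6)])
E
python3 -c "
from h import *
go(.408,.113,.17,86.5,n=2)
im=cv2.imread('pics/scene0_full.png')
def wire(name,im):
    c,s=np.cos(np.radians(-11.5)),np.sin(np.radians(-11.5))
    for z in (.008,.126):
        P=[proj(name,(.597+c*x-s*y,-.2695+s*x+c*y,z)) for x,y in [(-.047,-.064),(.047,-.064),(.047,.064),(-.047,.064)]]
        cv2.polylines(im,[np.int32(np.array(P)*16)],True,(0,0,255),1,cv2.LINE_AA,4)
wire('scene0',im); A=cv2.resize(im[200:320,340:480],None,fx=2.8,fy=2.8,interpolation=cv2.INTER_CUBIC)
B=cv2.resize(cv2.imread('pics/scene0_full.png')[130:230,210:350],None,fx=2.8,fy=3.36,interpolation=cv2.INTER_CUBIC)
cv2.imwrite('pics/z1.png',np.hstack([A,B]))
"
```

```text
call 1 of 2 [-3.287, -2.579, 0.607, 5.825]
  call 2 of 2 [-4.172, -0.231, 0.607, 5.825]
```

View pics/z1.png

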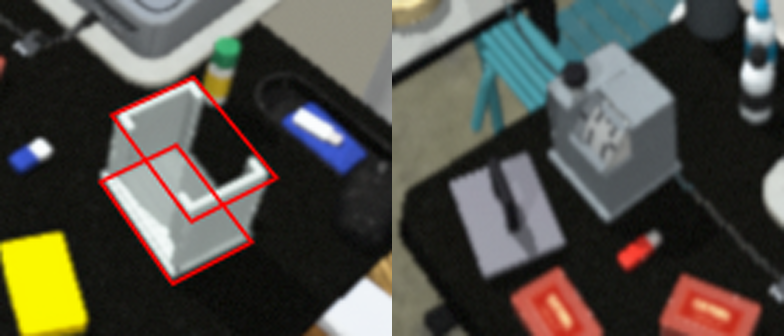

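The red overlay of my dispenser estimate fits to within a few mm; the lid and the counter window (dots around 600,130) are visible too. Going to the first tin.

{"op": "move_arm", "data": {"commands": [[-0.7, -0.55, 0.12, 1.2, 1], [-1.4, -1.1, 0.25, 2.4, 1], [-2.1, -1.6, 0.4, 3.6, 1], [-2.8, -2.2, 0.5, 4.8, 1], [-3.3, -2.6, 0.6, 5.8, 1]]}}

```text
clock: 0.65
ee_pos: [0.3099, 0.2938, 0.2008]
ee_rot: [[-0.519, 0.855, -0.0], [0.855, 0.519, -0.0], [-0.0, -0.0, -1.0]]
wrist_force: [0.7, -0.2, 0.3]
opening: 1.0
grip_force: 0.0
```

{"op": "move_arm", "data": {"commands": [[-0.85, -0.05, 0.12, 1.2, 1], [-1.7, -0.1, 0.25, 2.4, 1], [-2.5, -0.14, 0.4, 3.6, 1], [-3.3, -0.19, 0.5, 4.8, 1], [-4.15, -0.23, 0.6, 5.8, 1]]}}

```text
clock: 1.15
ee_pos: [0.4085, 0.1117, 0.171]
ee_rot: [[0.06, 0.998, -0.0], [0.998, -0.06, 0.0], [0.0, -0.0, -1.0]]
wrist_force: [1.5, 0.1, 0.3]
opening: 1.001
grip_force: 0.0
```

```bash
python3 -c "
from h import *
st(); save('wrist','w1'); print(tins('w1',xr=(.2,.75),yr=(-.2,.3)))
"
```

```text
1.15 [0.4085 0.1117 0.171 ] rot [[0.06, 0.998, -0.0], [0.998, -0.06, 0.0], [0.0, -0.0, -1.0]] op 1.001 gf 0.0 F [1.5 0.1 0.3] q [ 10.3 -12.4 101.6   0.   90.7  13.7]
[(0.4044, -0.0806, np.float32(95.2), 65, 60), (0.4072, 0.1078, np.float32(86.2), 64, 101)]
```

View pics/w1.png

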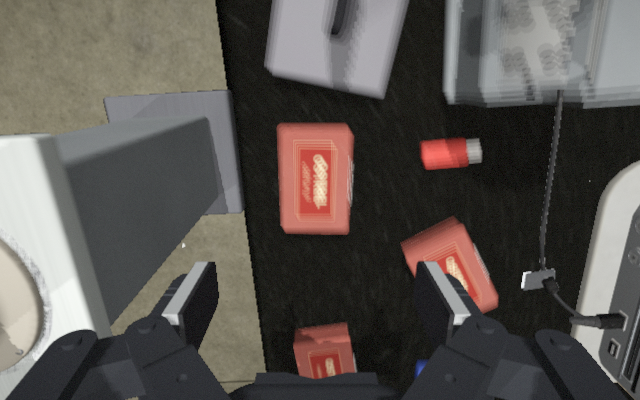

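The tin lies under the gripper: centre at about (316,180), which is (0.407, 0.109) and 86°. Descending to grip it.

{"op": "move_arm", "data": {"commands": [[-0.06, -0.03, 0.8, 0, 1], [-0.06, -0.03, 1.6, 0, 1], [-0.06, -0.03, 2.4, 0, 1], [-0.06, -0.03, 3.0, 0, 1], [-0.06, -0.03, 3.34, 0, 1]]}}

```text
clock: 1.7
ee_pos: [0.4047, 0.11, 0.0014]
ee_rot: [[0.056, 0.998, -0.004], [0.998, -0.056, -0.001], [-0.001, -0.004, -1.0]]
wrist_force: [-0.1, 0.5, 0.2]
opening: 1.0
grip_force: 0.0
```

{"op": "move_arm", "data": {"commands": [[0, 0, 0, 0, 1], [0, 0, 0, 0, 0.2], [0, 0, 0, 0, 0.2], [0, 0, 0, 0, -0.1], [0, 0, 0, 0, -0.1]]}}

```text
clock: 2.2
ee_pos: [0.4079, 0.1106, 0.0063]
ee_rot: [[0.056, 0.998, 0.003], [0.998, -0.056, 0.001], [0.001, 0.003, -1.0]]
wrist_force: [-1.7, -0.6, 5.6]
opening: 0.689
grip_force: 63.6
```

{"op": "move_arm", "data": {"commands": [[0, 0, 0, 0, -0.1], [0, 0, -0.2, 0, -0.1], [0, 0, -0.5, 0, -0.1], [0, 0, -1.0, 0, -0.1], [0, 0, -1.6, 0, -0.1]]}}

```text
clock: 2.7
ee_pos: [0.4061, 0.1102, 0.0856]
ee_rot: [[0.056, 0.998, -0.001], [0.998, -0.056, -0.0], [-0.0, -0.001, -1.0]]
wrist_force: [1.2, 0.1, -1.8]
opening: 0.686
grip_force: 64.6
```

```bash
python3 -c "
from h import *
o=st(); save('wrist','w2'); go(.597,-.2695,.2,78.5)
"
```

```text
2.7 [0.4061 0.1102 0.0856] rot [[0.056, 0.998, -0.001], [0.998, -0.056, -0.0], [-0.0, -0.001, -1.0]] op 0.686 gf 64.6 F [ 1.2  0.1 -1.8] q [ 10.2  -8.4 108.2   0.   80.2  13.3]
  call 1 of 2 [-3.693, 2.087, -1.086, 0.693]
  call 2 of 2 [-3.532, 2.349, -1.086, 0.693]
```

View pics/w2.png

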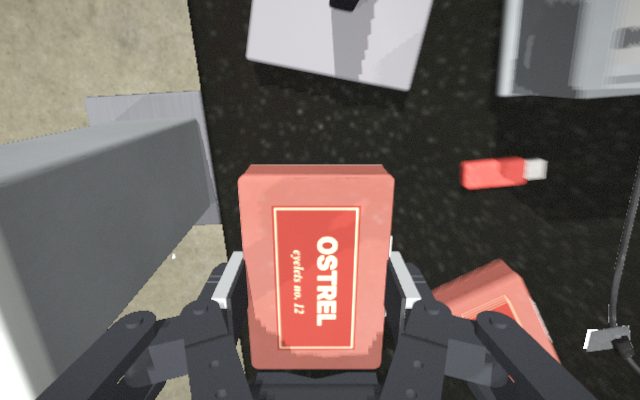

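Tin 1 is held flat and central. Next stop is beside the dispenser, so the wrist camera looks into its mouth.

```bash
python3 -c "
from h import *
go(.577,-.36,.2,78.5,n=3)"
```

```text
call 1 of 3 [-3.072, 1.292, -0.724, 0.462]
  call 2 of 3 [-3.006, 1.439, -0.724, 0.462]
  call 3 of 3 [-2.933, 1.582, -0.724, 0.462]
```

{"op": "move_arm", "data": {"commands": [[-0.4, 0.2, -0.5, 0.1, -0.1], [-1.0, 0.5, -1.0, 0.2, -0.1], [-1.7, 0.8, -1.5, 0.3, -0.1], [-2.4, 1.05, -1.9, 0.4, -0.1], [-3.1, 1.3, -2.2, 0.46, -0.1]]}}

```text
clock: 3.25
ee_pos: [0.4635, -0.0496, 0.1972]
ee_rot: [[0.104, 0.995, 0.004], [0.995, -0.104, -0.001], [-0.0, 0.004, -1.0]]
wrist_force: [0.4, 0.3, -1.4]
opening: 0.689
grip_force: 64.8
```

{"op": "move_arm", "data": {"commands": [[-0.6, 0.28, 0, 0.1, -0.1], [-1.2, 0.56, 0, 0.2, -0.1], [-1.8, 0.85, 0, 0.3, -0.1], [-2.4, 1.15, 0, 0.4, -0.1], [-3.0, 1.44, 0, 0.46, -0.1]]}}

```text
clock: 3.75
ee_pos: [0.5192, -0.2061, 0.1954]
ee_rot: [[0.152, 0.988, 0.001], [0.988, -0.152, -0.0], [-0.0, 0.001, -1.0]]
wrist_force: [0.5, 0.1, -0.7]
opening: 0.685
grip_force: 64.8
```

{"op": "move_arm", "data": {"commands": [[-0.7, 0.4, 0, 0.12, -0.1], [-1.4, 0.75, 0, 0.24, -0.1], [-2.1, 1.1, 0, 0.36, -0.1], [-2.7, 1.45, 0, 0.46, -0.1], [-2.93, 1.58, 0, 0.46, -0.1]]}}

```text
clock: 4.25
ee_pos: [0.5747, -0.3643, 0.1944]
ee_rot: [[0.201, 0.979, 0.0], [0.979, -0.201, -0.001], [-0.001, 0.0, -1.0]]
wrist_force: [-0.0, 0.7, -2.0]
opening: 0.691
grip_force: 64.8
```

{"op": "move_arm", "data": {"commands": [[0, 0, 0, 0, -0.1], [0, 0, 0, 0, -0.1], [0, 0, 0, 0, -0.1], [0, 0, 0, 0, -0.1], [0, 0, 0, 0, -0.1]]}}

```text
clock: 4.75
ee_pos: [0.5749, -0.3608, 0.1948]
ee_rot: [[0.198, 0.98, 0.0], [0.98, -0.198, -0.0], [-0.0, 0.001, -1.0]]
wrist_force: [-0.4, -0.3, -1.0]
opening: 0.686
grip_force: 64.8
```

```bash
python3 -c "
from h import *
o=st(); save('wrist','w3')
"
```

```text
4.75 [ 0.5749 -0.3608  0.1948] rot [[0.198, 0.98, 0.0], [0.98, -0.198, -0.0], [-0.0, 0.001, -1.0]] op 0.686 gf 64.8 F [-0.4 -0.3 -1. ] q [-35.2  29.1  53.3   0.   97.6 -23.8]
```

View pics/w3.png

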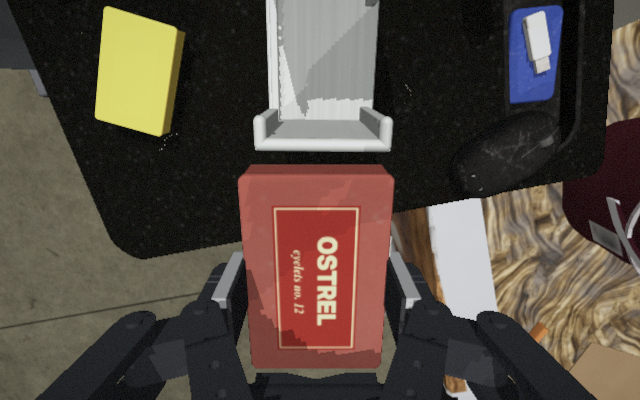

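```bash
python3 -c "
from h import *
A=ray('w3',254.5,150.5,.126);B=ray('w3',392,151,.126);e=B-A
print(A,B,np.linalg.norm(e),np.degrees(np.arctan2(e[1],e[0])))
c=(A+B)/2; th=np.radians(-11.5); print('ctr from edge', c[:2]+0.064*np.array([-np.sin(th),np.cos(th)]))
zt=.1948+.022-.0045
P=[ray('w3',*q,zt) for q in [(240,177),(392,177),(383,368),(252,368)]]
print(np.round(P,4), np.mean(P,0), np.linalg.norm(P[1]-P[0]),np.linalg.norm(P[2]-P[1]))
d=np.mean([P[0],P[1]],0)-np.mean([P[2],P[3]],0);print(np.degrees(np.arctan2(d[1],d[0])))
im=cv2.imread('pics/w3_full.png')
for dx in (0,):
  c_,s_=np.cos(th),np.sin(th)
"
```

```text
[ 0.54548426 -0.31435558  0.126     ] [ 0.62859032 -0.33148692  0.126     ] 0.0848534012200836 -11.647703602724707
ctr from edge [ 0.59979684 -0.26020607]
[[ 0.5562 -0.3088  0.2123]
 [ 0.6118 -0.3201  0.2123]
 [ 0.5961 -0.4094  0.2123]
 [ 0.5374 -0.3975  0.2123]] [ 0.57537816 -0.35894365  0.2123    ] 0.05665092239247562 0.09067604463399798
79.02446841259368
```

```bash
python3 -c "
from h import *
save('scene','s1');save('side','d1')
def wire(name,c,th,out,crop,k):
    im=cv2.imread('pics/'+name+'_full.png');x0,y0,x1,y1=crop
    im=cv2.resize(im[y0:y1,x0:x1],None,fx=k,fy=k,interpolation=cv2.INTER_CUBIC)
    co,s=np.cos(np.radians(th)),np.sin(np.radians(th))
    for z,hx,hy,col in ((.008,.047,.064,(0,0,255)),(.126,.043,.060,(255,0,0)),(.126,.035,.052,(0,255,0))):
        P=[(proj(name,(c[0]+co*x-s*y,c[1]+s*x+co*y,z))+.5-[x0,y0])*k-.5 for x,y in [(-hx,-hy),(hx,-hy),(hx,hy),(-hx,hy)]]
        cv2.polylines(im,[np.int32(np.array(P)*16)],True,col,1,cv2.LINE_AA,4)
    return im
c=(.599,-.265)
A=wire('scene0',c,-11.6,'',(360,210,460,310),4);B=wire('side0',c,-11.6,'',(340,220,440,320),4)
cv2.imwrite('pics/z2.png',np.hstack([A,B]))
"
```

```text
(no output)
```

View pics/z2.png

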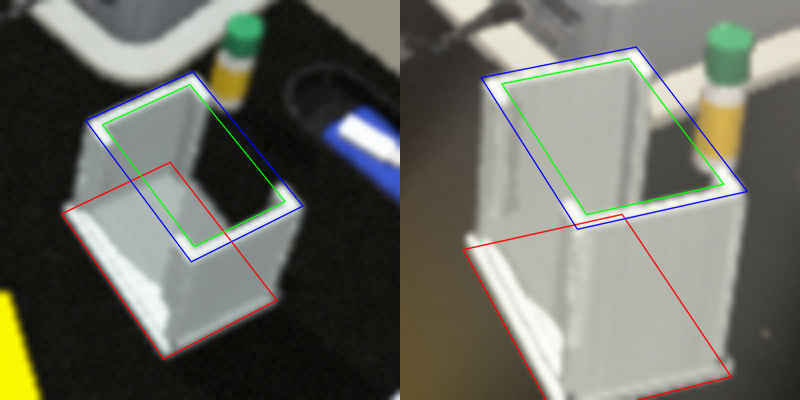

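The overlay fits both cameras' rim and base: the dispenser is at (0.599, -0.265), yaw -11.6°.

```bash
python3 -c "
from h import *
go(.599,-.2658,.2,78.4)"
```

```text
call 1 of 1 [1.966, 0.095, -0.11, 0.024]
```

{"op": "move_arm", "data": {"commands": [[0.5, 0.02, -0.1, 0, -0.1], [1.1, 0.05, -0.1, 0, -0.1], [1.6, 0.08, -0.1, 0, -0.1], [1.9, 0.1, -0.1, 0, -0.1], [1.97, 0.1, -0.1, 0, -0.1]]}}

```text
clock: 5.4
ee_pos: [0.5998, -0.2646, 0.1994]
ee_rot: [[0.197, 0.98, 0.0], [0.98, -0.197, 0.0], [0.0, 0.0, -1.0]]
wrist_force: [0.0, -0.7, 0.0]
opening: 0.69
grip_force: 64.8
```

{"op": "move_arm", "data": {"commands": [[0, 0, 0, 0, -0.1], [0, 0, 0, 0, -0.1], [0, 0, 0.3, 0, -0.1], [0, 0, 0.6, 0, -0.1], [0, 0, 0.8, 0, -0.1]]}}

```text
clock: 5.9
ee_pos: [0.5983, -0.2661, 0.156]
ee_rot: [[0.2, 0.98, -0.003], [0.98, -0.2, 0.002], [0.001, -0.004, -1.0]]
wrist_force: [-0.3, -0.5, -1.7]
opening: 0.689
grip_force: 64.3
```

```bash
python3 -c "
from h import *
st();go(.599,-.2658,.057,78.4)"
```

```text
5.9 [ 0.5983 -0.2661  0.156 ] rot [[0.2, 0.98, -0.003], [0.98, -0.2, 0.002], [0.001, -0.004, -1.0]] op 0.689 gf 64.3 F [-0.3 -0.5 -1.7] q [-27.2  26.   61.8   0.   92.4 -15.7]
  call 1 of 1 [0.009, 0.013, 1.981, 0.013]
```

{"op": "move_arm", "data": {"commands": [[0, 0, 0.4, 0, -0.1], [0, 0, 0.8, 0, -0.1], [0, 0, 1.2, 0, -0.1], [0, 0, 1.6, 0, -0.1], [0, 0, 1.9, 0, -0.1]]}}

```text
clock: 6.4
ee_pos: [0.5983, -0.2657, 0.0614]
ee_rot: [[0.199, 0.98, -0.003], [0.98, -0.199, 0.001], [0.001, -0.003, -1.0]]
wrist_force: [-0.3, 0.0, -0.6]
opening: 0.687
grip_force: 64.3
```

{"op": "move_arm", "data": {"commands": [[0, 0, 0.1, 0, -0.1], [0, 0, 0.13, 0, -0.1], [0, 0, 0.13, 0, -0.1], [0, 0, 0.13, 0, 0.8], [0, 0, 0.13, 0, 0.8]]}}

```text
clock: 6.9
ee_pos: [0.5999, -0.2663, 0.0591]
ee_rot: [[0.199, 0.98, 0.002], [0.98, -0.199, -0.001], [-0.001, 0.002, -1.0]]
wrist_force: [0.3, -0.3, 0.8]
opening: 0.902
grip_force: 0.0
```

{"op": "move_arm", "data": {"commands": [[0, 0, 0, 0, 0.8], [0, 0, 0, 0, 0.8], [0, 0, 0, 0, 0.8], [0, 0, -0.3, 0, 0.8], [0, 0, -0.7, 0, 0.8]]}}

```text
clock: 7.4
ee_pos: [0.5987, -0.2657, 0.0928]
ee_rot: [[0.199, 0.98, -0.002], [0.98, -0.199, 0.001], [0.001, -0.002, -1.0]]
wrist_force: [0.2, -0.1, 0.0]
opening: 0.896
grip_force: 0.0
```

{"op": "move_arm", "data": {"commands": [[0, 0, -0.4, 0, 1], [0, 0, -0.9, 0, 1], [0, 0, -1.4, 0, 1], [0, 0, -1.8, 0, 1], [0, 0, -2.2, 0, 1]]}}

```text
clock: 7.9
ee_pos: [0.5994, -0.266, 0.2054]
ee_rot: [[0.199, 0.98, 0.002], [0.98, -0.199, -0.001], [-0.0, 0.002, -1.0]]
wrist_force: [-0.8, -0.0, -0.1]
opening: 0.999
grip_force: 0.0
```

```bash
python3 -c "
from h import *
st();save('wrist','w4');save('scene','s2');save('side','d2')
a=cv2.imread('pics/w4_full.png')[60:400,130:530]
b=cv2.imread('pics/d2_full.png')[200:370,200:400]
cv2.imwrite('pics/z3.png',np.hstack([a,cv2.resize(b,(400,340),interpolation=cv2.INTER_CUBIC)]))
for n in ['s2','d2']: print(tins(n))
go(.408,-.107,.18,95.7)"
```

```text
7.9 [ 0.5994 -0.266   0.2054] rot [[0.199, 0.98, 0.002], [0.98, -0.199, -0.001], [-0.0, 0.002, -1.0]] op 0.999 gf 0.0 F [-0.8 -0.  -0.1] q [-27.2  24.9  57.7   0.   97.4 -15.7]
[(0.4078, -0.1108, np.float32(96.2), 99, 65), (0.5326, 0.0019, np.float32(117.4), 98, 72), (0.6101, -0.25, np.float32(76.8), 61, 71)]
[(0.407, -0.1177, np.float32(95.7), 115, 70), (0.5306, -0.0044, np.float32(117.1), 109, 83)]
  call 1 of 2 [1.179, -2.198, 0.253, -1.431]
  call 2 of 2 [1.494, -1.997, 0.253, -1.431]
```

View pics/z3.png

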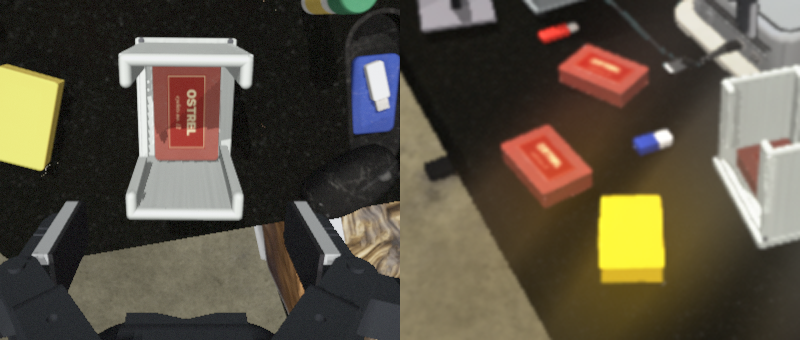

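Tin 1 lies flat in the dispenser; the others are undisturbed. Next tin.

{"op": "move_arm", "data": {"commands": [[0.24, -0.44, 0.05, -0.3, 1], [0.48, -0.88, 0.1, -0.6, 1], [0.72, -1.3, 0.15, -0.9, 1], [0.96, -1.75, 0.2, -1.2, 1], [1.18, -2.2, 0.25, -1.43, 1]]}}

```text
clock: 8.55
ee_pos: [0.5019, -0.1853, 0.1887]
ee_rot: [[0.049, 0.999, -0.002], [0.999, -0.049, 0.001], [0.001, -0.002, -1.0]]
wrist_force: [-0.0, 0.7, 0.0]
opening: 0.999
grip_force: 0.0
```

{"op": "move_arm", "data": {"commands": [[0.3, -0.4, 0.05, -0.3, 1], [0.6, -0.8, 0.1, -0.6, 1], [0.9, -1.2, 0.15, -0.9, 1], [1.2, -1.6, 0.2, -1.2, 1], [1.47, -2.0, 0.25, -1.43, 1]]}}

```text
clock: 9.05
ee_pos: [0.4056, -0.1069, 0.1764]
ee_rot: [[-0.1, 0.995, -0.002], [0.995, 0.1, 0.001], [0.001, -0.002, -1.0]]
wrist_force: [-0.6, 0.5, -0.4]
opening: 1.002
grip_force: 0.0
```

{"op": "move_arm", "data": {"commands": [[0, 0, 0.3, 0, 1], [0, 0, 0.8, 0, 1], [0, 0, 1.3, 0, 1], [0, 0, 1.7, 0, 1], [0, 0, 2.0, 0, 1]]}}

```text
clock: 9.55
ee_pos: [0.4057, -0.1073, 0.0752]
ee_rot: [[-0.099, 0.995, -0.003], [0.995, 0.099, 0.001], [0.002, -0.003, -1.0]]
wrist_force: [0.5, 0.1, 0.3]
opening: 0.998
grip_force: 0.0
```

```bash
python3 -c "
from h import *
st();save('wrist','w5');print(tins('w5',xr=(.3,.6),yr=(-.2,.1)));go(.408,-.109,.011,95.8)"
```

```text
9.55 [ 0.4057 -0.1073  0.0752] rot [[-0.099, 0.995, -0.003], [0.995, 0.099, 0.001], [0.002, -0.003, -1.0]] op 0.998 gf 0.0 F [0.5 0.1 0.3] q [-19.9  -7.7 108.9   0.   79.  -25.5]
[]
  call 1 of 1 [-0.048, 0.064, 1.243, -0.019]
```

{"op": "move_arm", "data": {"commands": [[-0.04, 0.05, 0.3, 0, 1], [-0.04, 0.05, 0.6, 0, 1], [-0.04, 0.05, 0.9, 0, 1], [-0.04, 0.05, 1.2, 0, 1], [-0.04, 0.05, 1.33, 0, 1]]}}

```text
clock: 10.1
ee_pos: [0.4086, -0.1091, 0.0097]
ee_rot: [[-0.099, 0.995, -0.003], [0.995, 0.099, 0.001], [0.001, -0.003, -1.0]]
wrist_force: [-0.7, 0.1, -0.1]
opening: 0.999
grip_force: 0.0
```

{"op": "move_arm", "data": {"commands": [[0, 0, 0, 0, 1], [0, 0, 0, 0, 0.2], [0, 0, 0, 0, 0.2], [0, 0, 0, 0, -0.1], [0, 0, 0, 0, -0.1]]}}

```text
clock: 10.6
ee_pos: [0.4105, -0.1098, 0.0128]
ee_rot: [[-0.099, 0.995, 0.002], [0.995, 0.099, -0.001], [-0.001, 0.002, -1.0]]
wrist_force: [-2.3, 0.6, 6.7]
opening: 0.684
grip_force: 63.2
```

{"op": "move_arm", "data": {"commands": [[0, 0, 0, 0, -0.1], [0, 0, -0.2, 0, -0.1], [0, 0, -0.6, 0, -0.1], [0, 0, -1.2, 0, -0.1], [0, 0, -2.0, 0, -0.1]]}}

```text
clock: 11.1
ee_pos: [0.4087, -0.1092, 0.1118]
ee_rot: [[-0.099, 0.995, -0.002], [0.995, 0.099, 0.001], [0.001, -0.002, -1.0]]
wrist_force: [0.9, -0.1, -0.5]
opening: 0.678
grip_force: 64.8
```

{"op": "move_arm", "data": {"commands": [[0, 0, -0.7, 0, -0.1], [0, 0, -1.2, 0, -0.1], [0, 0, -1.5, 0, -0.1], [0, 0, -1.5, 0, -0.1], [0, 0, -1.5, 0, -0.1]]}}

```text
clock: 11.6
ee_pos: [0.4096, -0.1095, 0.1861]
ee_rot: [[-0.099, 0.995, 0.0], [0.995, 0.099, 0.0], [0.0, 0.0, -1.0]]
wrist_force: [-0.4, 0.1, -1.4]
opening: 0.683
grip_force: 64.8
```

```bash
python3 -c "
from h import *
st();save('wrist','w6');go(.599,-.2655,.2,78.4)
b=cv2.imread('pics/w3_full.png');c=cv2.imread('pics/w6_full.png');cv2.imwrite('pics/z4.png',np.hstack([b[150:,180:460],c[150:,180:460]]))"
```

```text
11.6 [ 0.4096 -0.1095  0.1861] rot [[-0.099, 0.995, 0.0], [0.995, 0.099, 0.0], [0.0, 0.0, -1.0]] op 0.683 gf 64.8 F [-0.4  0.1 -1.4] q [-20.  -12.8 100.2   0.   92.5 -25.6]
  call 1 of 1 [-3.483, 3.467, -0.292, 2.881]
```

View pics/z4.png

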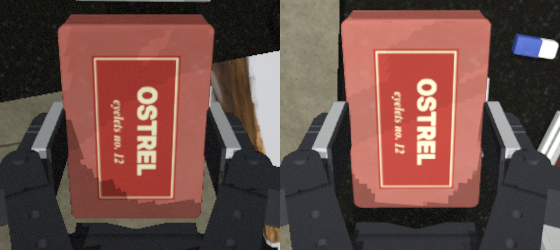

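```bash
python3 -c "
from h import *
def off(n,vt,vb,ul,ur,dz,tcp,a):
    P=np.array([ray(n,318,vt,tcp[2]+dz),ray(n,318,vb,tcp[2]+dz)]);L=np.linalg.norm(P[0]-P[1])
    Q=np.array([ray(n,ul,265,tcp[2]+dz),ray(n,ur,265,tcp[2]+dz)])
    t=np.array([np.cos(a),np.sin(a)]);s=np.array([np.sin(a),-np.cos(a)])
    print(L,np.linalg.norm(Q[0]-Q[1]),'x_tool',(P.mean(0)[:2]-tcp[:2])@t,'y_tool',(Q.mean(0)[:2]-tcp[:2])@s)
off('w3',177,368,246,388,.0165,np.array([.5749,-.3608,.1948]),np.radians(78.6))
off('w6',170,358,247,385,.010,np.array([.4096,-.1095,.1861]),np.radians(95.7))
go(.599,-.2655,.2,78.4)"
```

```text
0.09135426734967032 0.0583055042295258 x_tool 0.0012635174631164096 y_tool 0.00017271071832379884
0.09289780588990397 0.05963096503901061 x_tool 0.0016164286097278405 y_tool -0.00022924478441412163
  call 1 of 1 [-3.483, 3.467, -0.292, 2.881]
```

{"op": "move_arm", "data": {"commands": [[-0.7, 0.7, -0.1, 0.6, -0.1], [-1.4, 1.4, -0.2, 1.2, -0.1], [-2.1, 2.1, -0.29, 1.8, -0.1], [-2.8, 2.8, -0.29, 2.4, -0.1], [-3.5, 3.46, -0.29, 2.88, -0.1]]}}

```text
clock: 12.15
ee_pos: [0.6002, -0.2676, 0.1988]
ee_rot: [[0.203, 0.979, -0.002], [0.979, -0.203, 0.001], [0.001, -0.002, -1.0]]
wrist_force: [0.4, -0.7, 0.2]
opening: 0.682
grip_force: 64.8
```

{"op": "move_arm", "data": {"commands": [[0, 0, 0, 0, -0.1], [0, 0, 0, 0, -0.1], [0, 0, 0, 0, -0.1], [0, 0, 0, 0, -0.1], [0, 0, 0, 0, -0.1]]}}

```text
clock: 12.65
ee_pos: [0.5989, -0.2659, 0.2024]
ee_rot: [[0.2, 0.98, 0.002], [0.98, -0.2, -0.001], [-0.0, 0.002, -1.0]]
wrist_force: [-0.4, -0.3, -0.9]
opening: 0.685
grip_force: 64.9
```

```bash
python3 -c "
from h import *
st();go(.5987,-.2665,.057,78.4)"
```

```text
12.65 [ 0.5989 -0.2659  0.2024] rot [[0.2, 0.98, 0.002], [0.98, -0.2, -0.001], [-0.0, 0.002, -1.0]] op 0.685 gf 64.9 F [-0.4 -0.3 -0.9] q [-27.2  24.8  58.1   0.   97.  -15.6]
  call 1 of 1 [-0.012, -0.001, 2.909, 0.007]
```

{"op": "move_arm", "data": {"commands": [[0, 0, 0.3, 0, -0.1], [0, 0, 0.7, 0, -0.1], [0, 0, 1.1, 0, -0.1], [0, 0, 1.5, 0, -0.1], [0, 0, 1.9, 0, -0.1]]}}

```text
clock: 13.15
ee_pos: [0.5986, -0.2661, 0.1041]
ee_rot: [[0.201, 0.98, -0.0], [0.98, -0.201, 0.0], [0.0, -0.001, -1.0]]
wrist_force: [-0.1, -0.6, -1.3]
opening: 0.683
grip_force: 64.9
```

{"op": "move_arm", "data": {"commands": [[0, 0, 0.3, 0, -0.1], [0, 0, 0.6, 0, -0.1], [0, 0, 0.85, 0, -0.1], [0, 0, 0.96, 0, -0.1], [0, 0, 0.96, 0, -0.1]]}}

```text
clock: 13.65
ee_pos: [0.5989, -0.2664, 0.0569]
ee_rot: [[0.201, 0.98, -0.001], [0.98, -0.201, 0.001], [0.0, -0.001, -1.0]]
wrist_force: [0.6, -0.1, -0.4]
opening: 0.685
grip_force: 64.8
```

{"op": "move_arm", "data": {"commands": [[0, 0, 0, 0, -0.1], [0, 0, 0, 0, 0.8], [0, 0, 0, 0, 0.8], [0, 0, 0, 0, 0.8], [0, 0, 0, 0, 0.8]]}}

```text
clock: 14.15
ee_pos: [0.5994, -0.2666, 0.0582]
ee_rot: [[0.201, 0.98, 0.001], [0.98, -0.201, -0.0], [-0.0, 0.001, -1.0]]
wrist_force: [0.4, -0.0, -0.4]
opening: 0.903
grip_force: 0.0
```

{"op": "move_arm", "data": {"commands": [[0, 0, -0.3, 0, 0.8], [0, 0, -0.7, 0, 0.8], [0, 0, -1.2, 0, 0.9], [0, 0, -1.8, 0, 1], [0, 0, -2.4, 0, 1]]}}

```text
clock: 14.65
ee_pos: [0.5992, -0.2665, 0.1802]
ee_rot: [[0.201, 0.98, 0.001], [0.98, -0.201, -0.0], [-0.0, 0.001, -1.0]]
wrist_force: [-0.1, -0.9, -0.4]
opening: 1.002
grip_force: 0.0
```

```bash
python3 -c "
from h import *
st();save('scene','s3');print(tins('s3'));go(.534,.003,.18,117.5)"
```

```text
14.65 [ 0.5992 -0.2665  0.1802] rot [[0.201, 0.98, 0.001], [0.98, -0.201, -0.0], [-0.0, 0.001, -1.0]] op 1.002 gf 0.0 F [-0.1 -0.9 -0.4] q [-27.2  25.4  59.9   0.   94.7 -15.6]
[(0.5336, 0.0023, np.float32(117.6), 98, 70), (0.6173, -0.2438, np.float32(82.0), 79, 79)]
  call 1 of 2 [2.514, -1.199, 0.072, -3.258]
  call 2 of 2 [2.77, -0.288, 0.072, -3.258]
```

{"op": "move_arm", "data": {"commands": [[0.5, -0.24, 0, -0.65, 1], [1.0, -0.48, 0, -1.3, 1], [1.5, -0.72, 0, -1.95, 1], [2.0, -0.96, 0, -2.6, 1], [2.5, -1.2, 0, -3.26, 1]]}}

```text
clock: 15.2
ee_pos: [0.5654, -0.1311, 0.1791]
ee_rot: [[-0.141, 0.99, 0.001], [0.99, 0.141, -0.0], [-0.001, 0.001, -1.0]]
wrist_force: [0.0, 0.1, 0.7]
opening: 0.999
grip_force: 0.0
```

{"op": "move_arm", "data": {"commands": [[0.55, -0.06, 0, -0.65, 1], [1.1, -0.12, 0, -1.3, 1], [1.65, -0.18, 0, -1.95, 1], [2.2, -0.24, 0, -2.6, 1], [2.77, -0.29, 0, -3.26, 1]]}}

```text
clock: 15.7
ee_pos: [0.5318, 0.0041, 0.1791]
ee_rot: [[-0.465, 0.886, 0.002], [0.886, 0.465, -0.0], [-0.001, 0.002, -1.0]]
wrist_force: [-0.3, 0.1, -0.0]
opening: 0.998
grip_force: 0.0
```

{"op": "move_arm", "data": {"commands": [[0, 0, 0, 0, 1], [0, 0, 0.2, 0, 1], [0, 0, 0.6, 0, 1], [0, 0, 0.9, 0, 1], [0, 0, 1.0, 0, 1]]}}

```text
clock: 16.2
ee_pos: [0.5311, 0.0024, 0.1253]
ee_rot: [[-0.461, 0.888, -0.004], [0.888, 0.461, 0.0], [0.002, -0.003, -1.0]]
wrist_force: [-0.4, 0.5, 0.3]
opening: 1.001
grip_force: 0.0
```

```bash
python3 -c "
from h import *
st();save('wrist','w7');print(tins('w7',xr=(.4,.7),yr=(-.1,.15)));go(.534,.003,.011,117.5)"
```

```text
16.2 [0.5311 0.0024 0.1253] rot [[-0.461, 0.888, -0.004], [0.888, 0.461, 0.0], [0.002, -0.003, -1.0]] op 1.001 gf 0.0 F [-0.4  0.5  0.3] q [ -3.7   7.5  87.6  -0.   85.  -31.2]
[]
  call 1 of 1 [-0.017, 0.056, 2.289, -0.008]
```

View pics/w7.png

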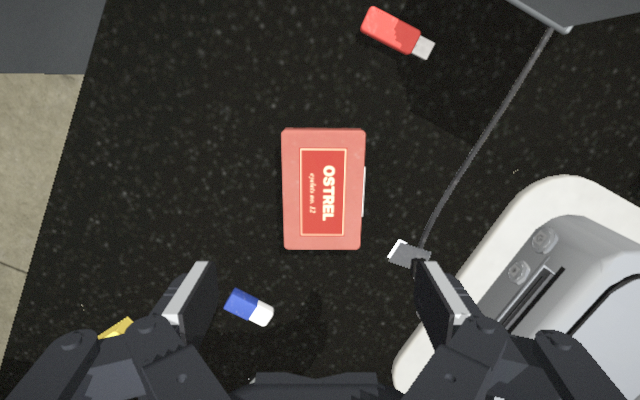

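```bash
python3 -c "
from h import *
t=np.array([-.461,.888]);s=np.array([.888,.461]);tcp=np.array([.5311,.0024])
for q,z in [((323,189),.022),((282,190),.022),((364,190),.022),((323,131),.022),((321,249),.022),((390,252),.005),((410,240),.005)]:
    p=ray('w7',*q,z)[:2];print(q,p,'xt',(p-tcp)@t,'yt',(p-tcp)@s)"
```

```text
(323, 189) [0.53347866 0.00815487] xt 0.004013760174049921 yt 0.004765247272881161
(282, 190) [ 0.50670301 -0.00666363] xt 0.0031985102554174666 yt -0.02584285562002333
(364, 190) [0.56096547 0.02157751] xt 0.0032616487421537072 yt 0.03536136801258004
(323, 131) [0.51342355 0.04615199] xt 0.047000608857540274 yt 0.004472976446235243
(321, 249) [ 0.55534686 -0.03666827] xt -0.045870426660121574 yt 0.0035207409929477254
(390, 252) [ 0.61289996 -0.01991533] xt -0.05752579638211425 yt 0.06235099344482439
(410, 240) [ 0.62188401 -0.00255112] xt -0.04624802239051418 yt 0.07833373452803839
```

{"op": "move_arm", "data": {"commands": [[0, 0.08, 0.5, 0, 1], [0, 0.08, 1.0, 0, 1], [0, 0.08, 1.5, 0, 1], [0, 0.08, 2.0, 0, 1], [0, 0.08, 2.32, 0, 1]]}}

```text
clock: 16.75
ee_pos: [0.5352, 0.0046, 0.0104]
ee_rot: [[-0.461, 0.887, -0.001], [0.887, 0.461, 0.0], [0.001, -0.001, -1.0]]
wrist_force: [-0.1, -0.0, 0.4]
opening: 1.001
grip_force: 0.0
```

{"op": "move_arm", "data": {"commands": [[0, 0, 0, 0, 1], [0, 0, 0, 0, 0.2], [0, 0, 0, 0, 0.2], [0, 0, 0, 0, -0.1], [0, 0, 0, 0, -0.1]]}}

```text
clock: 17.25
ee_pos: [0.5372, 0.0048, 0.0143]
ee_rot: [[-0.462, 0.887, 0.004], [0.887, 0.462, -0.0], [-0.002, 0.004, -1.0]]
wrist_force: [-1.2, -0.5, 5.2]
opening: 0.68
grip_force: 63.9
```

{"op": "move_arm", "data": {"commands": [[0, 0, 0, 0, -0.1], [0, 0, -0.2, 0, -0.1], [0, 0, -0.6, 0, -0.1], [0, 0, -1.2, 0, -0.1], [0, 0, -2.0, 0, -0.1]]}}

```text
clock: 17.75
ee_pos: [0.5345, 0.005, 0.1122]
ee_rot: [[-0.462, 0.887, -0.003], [0.887, 0.462, 0.0], [0.002, -0.002, -1.0]]
wrist_force: [1.8, 0.2, -0.2]
opening: 0.685
grip_force: 64.4
```

{"op": "move_arm", "data": {"commands": [[0, 0, -0.7, 0, -0.1], [0, 0, -1.3, 0, -0.1], [0, 0, -1.7, 0, -0.1], [0, 0, -1.7, 0, -0.1], [0, 0, -1.7, 0, -0.1]]}}

```text
clock: 18.25
ee_pos: [0.5354, 0.005, 0.1966]
ee_rot: [[-0.462, 0.887, 0.0], [0.887, 0.462, 0.0], [-0.0, 0.0, -1.0]]
wrist_force: [-0.8, -0.4, -1.6]
opening: 0.684
grip_force: 64.5
```

```bash
python3 -c "
from h import *
st();save('wrist','w8');go(.5987,-.2665,.2,78.4,n=2)
im=cv2.imread('pics/w8_full.png').astype(int);m=(im[...,2]>90)&(im[...,2]>1.5*im[...,1])
print('col300-340 rows',np.where(m[100:,300:340].mean(1)>.5)[0][[0,-1]]+100,'row265 cols',np.where(m[262:268,200:450].mean(0)>.5)[0][[0,-1]]+200)
im=cv2.imread('pics/w6_full.png').astype(int);m=(im[...,2]>90)&(im[...,2]>1.5*im[...,1])
print('w6: rows',np.where(m[100:,300:340].mean(1)>.5)[0][[0,-1]]+100,'row265 cols',np.where(m[262:268,200:450].mean(0)>.5)[0][[0,-1]]+200)
"
```

```text
18.25 [0.5354 0.005  0.1966] rot [[-0.462, 0.887, 0.0], [0.887, 0.462, 0.0], [-0.0, 0.0, -1.0]] op 0.684 gf 64.5 F [-0.8 -0.4 -1.6] q [ -3.4   5.4  81.7   0.   92.9 -30.9]
  call 1 of 2 [-2.702, -0.69, -0.044, 3.261]
  call 2 of 2 [-2.777, 0.255, -0.044, 3.261]
col300-340 rows [159 354] row265 cols [250 381]
w6: rows [160 357] row265 cols [249 382]
```

{"op": "move_arm", "data": {"commands": [[-0.55, -0.14, 0, 0.65, -0.1], [-1.1, -0.28, 0, 1.3, -0.1], [-1.65, -0.42, 0, 1.95, -0.1], [-2.2, -0.56, 0, 2.6, -0.1], [-2.7, -0.69, -0.05, 3.26, -0.1]]}}

```text
clock: 18.8
ee_pos: [0.5666, -0.1318, 0.1967]
ee_rot: [[-0.136, 0.991, -0.004], [0.991, 0.136, 0.001], [0.002, -0.004, -1.0]]
wrist_force: [0.9, -0.5, 0.1]
opening: 0.681
grip_force: 64.5
```

{"op": "move_arm", "data": {"commands": [[-0.55, 0.05, 0, 0.65, -0.1], [-1.1, 0.1, 0, 1.3, -0.1], [-1.65, 0.15, 0, 1.95, -0.1], [-2.2, 0.2, 0, 2.6, -0.1], [-2.78, 0.25, 0, 3.26, -0.1]]}}

```text
clock: 19.3
ee_pos: [0.5985, -0.2673, 0.1968]
ee_rot: [[0.204, 0.979, -0.003], [0.979, -0.204, 0.002], [0.001, -0.004, -1.0]]
wrist_force: [-0.3, 0.5, -0.5]
opening: 0.686
grip_force: 64.5
```

{"op": "move_arm", "data": {"commands": [[0, 0, 0, 0, -0.1], [0, 0, 0, 0, -0.1], [0, 0, 0, 0, -0.1], [0, 0, 0, 0, -0.1], [0, 0, 0, 0, -0.1]]}}

```text
clock: 19.8
ee_pos: [0.5991, -0.2658, 0.1994]
ee_rot: [[0.2, 0.98, 0.0], [0.98, -0.2, 0.0], [0.0, 0.0, -1.0]]
wrist_force: [-0.1, -0.7, -2.6]
opening: 0.678
grip_force: 64.5
```

```bash
python3 -c "
from h import *
st();go(.5987,-.2668,.076,78.4)"
```

```text
19.8 [ 0.5991 -0.2658  0.1994] rot [[0.2, 0.98, 0.0], [0.98, -0.2, 0.0], [0.0, 0.0, -1.0]] op 0.678 gf 64.5 F [-0.1 -0.7 -2.6] q [-27.2  25.   58.2   0.   96.8 -15.6]
  call 1 of 1 [-0.021, -0.004, 2.468, 0.013]
```

{"op": "move_arm", "data": {"commands": [[-0.02, 0, 0.3, 0, -0.1], [-0.02, 0, 0.7, 0, -0.1], [-0.02, 0, 1.1, 0, -0.1], [-0.02, 0, 1.5, 0, -0.1], [-0.02, 0, 1.8, 0, -0.1]]}}

```text
clock: 20.3
ee_pos: [0.598, -0.267, 0.1065]
ee_rot: [[0.201, 0.98, -0.002], [0.98, -0.201, 0.001], [0.001, -0.003, -1.0]]
wrist_force: [1.0, 0.7, -2.0]
opening: 0.682
grip_force: 64.5
```

{"op": "move_arm", "data": {"commands": [[0, 0, 0.2, 0, -0.1], [0, 0, 0.4, 0, -0.1], [0, 0, 0.54, 0, -0.1], [0, 0, 0.6, 0, -0.1], [0, 0, 0.62, 0, -0.1]]}}

```text
clock: 20.8
ee_pos: [0.5989, -0.2677, 0.0783]
ee_rot: [[0.201, 0.98, 0.0], [0.98, -0.201, -0.0], [0.0, 0.0, -1.0]]
wrist_force: [0.7, 0.1, -1.8]
opening: 0.682
grip_force: 64.5
```

{"op": "move_arm", "data": {"commands": [[0, 0, 0, 0, -0.1], [0, 0, 0, 0, 0.8], [0, 0, 0, 0, 0.8], [0, 0, 0, 0, 0.8], [0, 0, 0, 0, 0.8]]}}

```text
clock: 21.3
ee_pos: [0.5989, -0.2677, 0.0786]
ee_rot: [[0.201, 0.98, 0.0], [0.98, -0.201, -0.0], [-0.0, 0.001, -1.0]]
wrist_force: [-0.5, -0.1, 0.1]
opening: 0.9
grip_force: 0.0
```

{"op": "move_arm", "data": {"commands": [[0, 0, -0.3, 0, 0.8], [0, 0, -0.7, 0, 0.8], [0, 0, -1.2, 0, 0.9], [0, 0, -1.8, 0, 1], [0, 0, -2.4, 0, 1]]}}

```text
clock: 21.8
ee_pos: [0.5987, -0.2676, 0.2007]
ee_rot: [[0.201, 0.98, 0.001], [0.98, -0.201, -0.0], [-0.0, 0.001, -1.0]]
wrist_force: [0.9, 0.6, -0.1]
opening: 1.0
grip_force: 0.0
```

```bash
python3 -c "
from h import *
st();save('scene','s4');save('side','d4');save('wrist','w9')
b=cv2.imread('pics/w9_full.png')[70:320,180:460];c=cv2.imread('pics/s4_full.png')[150:310,200:480]
d=cv2.imread('pics/d4_full.png')[200:330,320:480]
cv2.imwrite('pics/z5.png',np.vstack([np.hstack([cv2.resize(b,(336,300)),cv2.resize(d,(369,300),interpolation=cv2.INTER_CUBIC)]),cv2.resize(c,(705,300*1),interpolation=cv2.INTER_CUBIC)]))
print(tins('s4'))
"
```

```text
21.8 [ 0.5987 -0.2676  0.2007] rot [[0.201, 0.98, 0.001], [0.98, -0.201, -0.0], [-0.0, 0.001, -1.0]] op 1.0 gf 0.0 F [ 0.9  0.6 -0.1] q [-27.3  25.   58.    0.   96.9 -15.7]
[(0.6256, -0.2407, np.float32(79.2), 91, 91)]
```

View pics/z5.png

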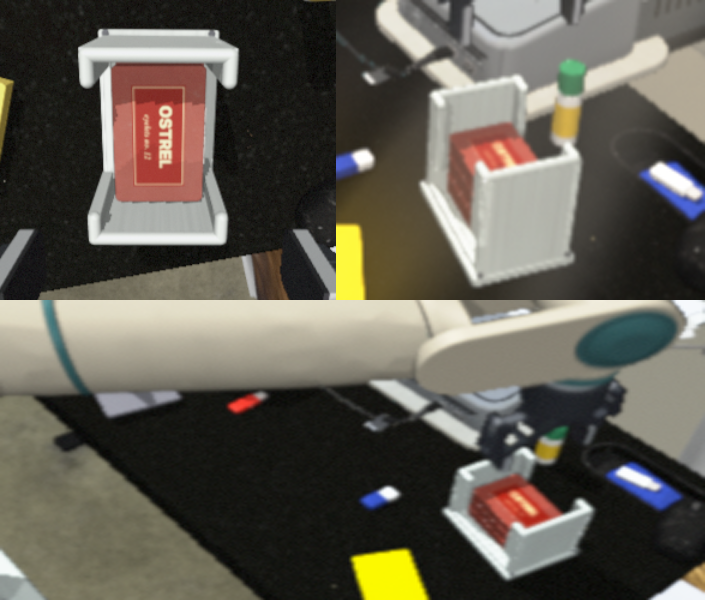

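Three tins lie flat in the dispenser (red stack between the walls) and none is left on the desk. Now the lid.

```bash
python3 -c "
from h import *
go(.43,.252,.17,76.9,n=3)"
```

```text
call 1 of 3 [3.169, -1.806, 0.219, 0.084]
  call 2 of 3 [3.153, -1.834, 0.219, 0.084]
  call 3 of 3 [3.137, -1.862, 0.219, 0.084]
```

{"op": "move_arm", "data": {"commands": [[0.64, -0.36, 0, 0, 1], [1.28, -0.72, 0, 0, 1], [1.9, -1.08, 0, 0, 1], [2.5, -1.44, 0, 0, 1], [3.17, -1.8, 0, 0.08, 1]]}}

```text
clock: 22.45
ee_pos: [0.5414, -0.0931, 0.1976]
ee_rot: [[0.21, 0.978, -0.001], [0.978, -0.21, 0.0], [0.0, -0.001, -1.0]]
wrist_force: [0.3, 0.3, -1.3]
opening: 0.998
grip_force: 0.0
```

{"op": "move_arm", "data": {"commands": [[0.64, -0.36, 0, 0, 1], [1.28, -0.72, 0, 0, 1], [1.9, -1.08, 0, 0, 1], [2.5, -1.44, 0, 0, 1], [3.15, -1.83, 0, 0.08, 1]]}}

```text
clock: 22.95
ee_pos: [0.4849, 0.08, 0.1977]
ee_rot: [[0.218, 0.976, -0.001], [0.976, -0.218, -0.0], [-0.0, -0.001, -1.0]]
wrist_force: [1.0, 0.0, -0.5]
opening: 1.002
grip_force: 0.0
```

{"op": "move_arm", "data": {"commands": [[0.64, -0.36, 0.1, 0, 1], [1.28, -0.72, 0.2, 0, 1], [1.9, -1.08, 0.4, 0, 1], [2.5, -1.44, 0.6, 0, 1], [3.14, -1.86, 0.65, 0.08, 1]]}}

```text
clock: 23.45
ee_pos: [0.4279, 0.2531, 0.164]
ee_rot: [[0.226, 0.974, -0.003], [0.974, -0.226, -0.001], [-0.002, -0.002, -1.0]]
wrist_force: [1.5, 0.2, -0.6]
opening: 1.0
grip_force: 0.0
```

{"op": "move_arm", "data": {"commands": [[0, 0, 0, 0, 1], [0, 0, 0, 0, 1], [0, 0, 0, 0, 0.2], [0, 0, 0, 0, 0.2], [0, 0, 0, 0, 0.2]]}}

```text
clock: 23.95
ee_pos: [0.4297, 0.2516, 0.1659]
ee_rot: [[0.227, 0.974, 0.0], [0.974, -0.227, 0.0], [0.0, 0.0, -1.0]]
wrist_force: [-0.5, 1.4, 0.0]
opening: 0.598
grip_force: 0.0
```

```bash
python3 -c "
from h import *
st();save('wrist','w10')"
```

```text
23.95 [0.4297 0.2516 0.1659] rot [[0.227, 0.974, 0.0], [0.974, -0.227, 0.0], [0.0, 0.0, -1.0]] op 0.598 gf 0.0 F [-0.5  1.4  0. ] q [26.1  0.3 90.5 -0.  89.2 39.2]
```

View pics/w10.png

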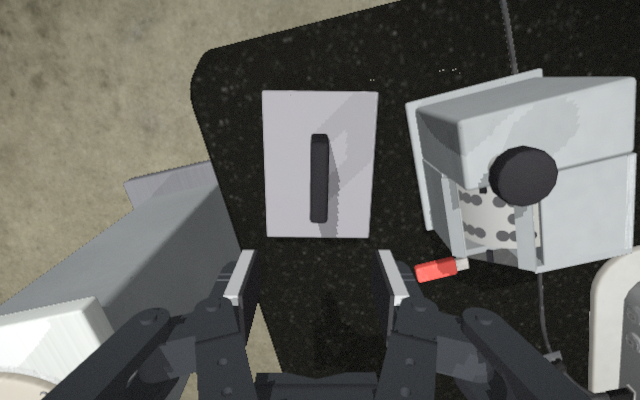

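```bash
python3 -c "
from h import *
P=np.array([ray('w10',*q,.016) for q in [(263,91),(378,93),(369,238),(267,238)]])
print(P.mean(0),[np.linalg.norm(P[i]-P[i-1]) for i in range(4)])
for i,j in [(3,0),(2,1)]:
    d=P[j]-P[i];print(np.degrees(np.arctan2(d[1],d[0])))
H=np.array([ray('w10',*q,.062) for q in [(320,135),(319,221)]]);d=H[0]-H[1];print(H.mean(0),np.linalg.norm(d),np.degrees(np.arctan2(d[1],d[0])))
print('btn',ray('w10',523,176,.136))
c=H.mean(0);go(c[0],c[1],.034,76.9)
c=cv2.imread('pics/w10_full.png')[130:290,410:570];cv2.imwrite('pics/z6.png',cv2.resize(c,(560,560),interpolation=cv2.INTER_CUBIC))"
```

```text
[0.4338478  0.25675453 0.016     ] [np.float64(0.1313378010388616), np.float64(0.09323999471731503), np.float64(0.12979252797262622), np.float64(0.09505428809518777)]
75.70296161328356
76.4956365681113
[0.43463168 0.26135027 0.062     ] 0.0661795631783793 76.44319693452749
btn [0.5412596 0.260788  0.136    ]
  call 1 of 1 [0.211, 0.053, 2.638, -0.002]
```

View pics/z6.png

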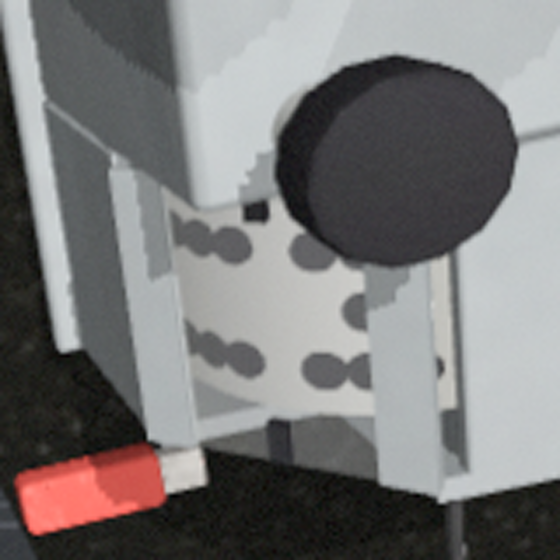

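The wrist view shows the lid plate (263–378, 91–238), the handle around (320,178), and the button at (523,176). In the crop, the pointers lie between two faces. Gripping the lid.

{"op": "move_arm", "data": {"commands": [[0.1, 0.05, 0.5, 0.08, 0.2], [0.16, 0.05, 1.1, 0.08, 0.2], [0.16, 0.05, 1.7, 0.08, 0.2], [0.16, 0.05, 2.3, 0.08, 0.2], [0.16, 0.05, 2.64, 0.08, 0.2]]}}

```text
clock: 24.5
ee_pos: [0.4326, 0.2586, 0.0312]
ee_rot: [[0.234, 0.972, -0.003], [0.972, -0.234, -0.001], [-0.002, -0.002, -1.0]]
wrist_force: [0.1, -0.3, 0.2]
opening: 0.599
grip_force: 0.0
```

{"op": "move_arm", "data": {"commands": [[0, 0, 0, 0, 0.2], [0, 0, 0, 0, -0.5], [0, 0, 0, 0, -0.9], [0, 0, 0, 0, -0.9], [0, 0, 0, 0, -0.9]]}}

```text
clock: 25.0
ee_pos: [0.4344, 0.26, 0.0355]
ee_rot: [[0.234, 0.972, 0.003], [0.972, -0.234, 0.001], [0.002, 0.002, -1.0]]
wrist_force: [-1.0, -0.4, 6.4]
opening: 0.153
grip_force: 59.2
```

{"op": "move_arm", "data": {"commands": [[0, 0, 0, 0, -0.9], [0, 0, 0, 0, -0.9], [0, 0, -0.2, 0, -0.9], [0, 0, -0.6, 0, -0.9], [0, 0, -1.2, 0, -0.9]]}}

```text
clock: 25.5
ee_pos: [0.4325, 0.259, 0.0934]
ee_rot: [[0.234, 0.972, -0.003], [0.972, -0.234, -0.002], [-0.002, -0.003, -1.0]]
wrist_force: [-0.1, -0.1, -1.5]
opening: 0.15
grip_force: 58.6
```

{"op": "move_arm", "data": {"commands": [[0, 0, -0.7, 0, -0.9], [0, 0, -1.5, 0, -0.9], [0, 0, -2.2, 0, -0.9], [0, 0, -2.6, 0, -0.9], [0, 0, -2.6, 0, -0.9]]}}

```text
clock: 26.0
ee_pos: [0.4346, 0.2602, 0.2279]
ee_rot: [[0.234, 0.972, 0.006], [0.972, -0.234, 0.003], [0.005, 0.005, -1.0]]
wrist_force: [0.0, 0.2, -1.0]
opening: 0.153
grip_force: 58.7
```

{"op": "move_arm", "data": {"commands": [[0, 0, 0, 0, -0.9], [0, 0, 0, 0, -0.9], [0, 0, 0, 0, -0.9], [0, 0, 0, 0, -0.9], [0, 0, 0, 0, -0.9]]}}

```text
clock: 26.5
ee_pos: [0.4334, 0.2595, 0.2232]
ee_rot: [[0.234, 0.972, -0.001], [0.972, -0.234, -0.0], [-0.001, -0.001, -1.0]]
wrist_force: [0.4, 0.4, -1.7]
opening: 0.153
grip_force: 58.7
```

```bash
python3 -c "
from h import *
st();save('wrist','w11')"
```

```text
26.5 [0.4334 0.2595 0.2232] rot [[0.234, 0.972, -0.001], [0.972, -0.234, -0.0], [-0.001, -0.001, -1.0]] op 0.153 gf 58.7 F [ 0.4  0.4 -1.7] q [26.7 -0.1 84.3  0.  95.8 40.2]
```

View pics/w11.png

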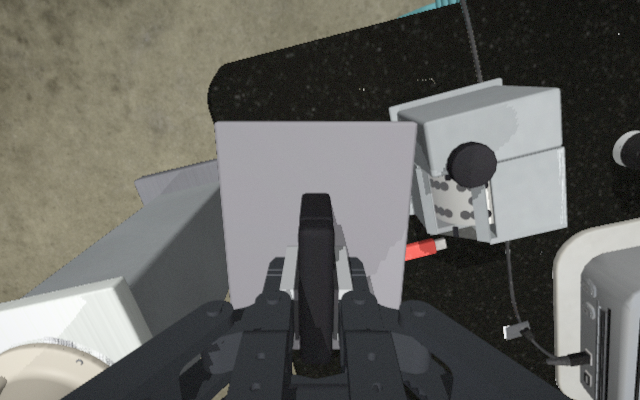

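```bash
python3 -c "
from h import *
tcp=np.array([.4334,.2595,.2232]);a=np.radians(76.5);t=np.array([np.cos(a),np.sin(a)]);s=np.array([np.sin(a),-np.cos(a)])
for dz in (-.0185,-.0245):
  A=ray('w11',216.5,123,tcp[2]+dz);B=ray('w11',417,124,tcp[2]+dz);e=B-A
  m=((A+B)/2)[:2]-tcp[:2];print(np.linalg.norm(e),'ang',np.degrees(np.arctan2(e[1],e[0]))+90,'xt',m@t,'yt',m@s)
go(.599,-.2665,.235,78.4,n=3)"
```

```text
0.09171708561869155 ang 76.20824228743018 xt 0.06241984623490181 yt 0.00019609877861460727
0.09516366930882283 ang 76.20824228743018 xt 0.06166766463764807 yt 0.00021321414116155443
  call 1 of 3 [-3.152, 1.893, -0.077, -0.106]
  call 2 of 3 [-3.173, 1.857, -0.077, -0.106]
  call 3 of 3 [-3.193, 1.822, -0.077, -0.106]
```

```bash
python3 -c "
from h import *
go(.5996,-.2621,.22,78.6,n=3)"
```

```text
call 1 of 3 [-3.123, 1.89, 0.023, -0.117]
  call 2 of 3 [-3.146, 1.851, 0.023, -0.117]
  call 3 of 3 [-3.168, 1.812, 0.023, -0.117]
```

{"op": "move_arm", "data": {"commands": [[-0.4, 0.25, 0, 0, -0.9], [-1.0, 0.6, 0, 0, -0.9], [-1.7, 1.0, 0, 0, -0.9], [-2.4, 1.45, 0, 0, -0.9], [-3.12, 1.89, 0, -0.12, -0.9]]}}

```text
clock: 27.05
ee_pos: [0.4892, 0.0844, 0.2239]
ee_rot: [[0.221, 0.975, 0.0], [0.975, -0.221, 0.0], [0.0, 0.0, -1.0]]
wrist_force: [0.6, 0.6, -1.6]
opening: 0.151
grip_force: 58.7
```

{"op": "move_arm", "data": {"commands": [[-0.63, 0.37, 0, 0, -0.9], [-1.26, 0.74, 0, 0, -0.9], [-1.9, 1.1, 0, 0, -0.9], [-2.5, 1.47, 0, 0, -0.9], [-3.15, 1.85, 0, -0.12, -0.9]]}}

```text
clock: 27.55
ee_pos: [0.5446, -0.0896, 0.2237]
ee_rot: [[0.209, 0.978, 0.0], [0.978, -0.209, 0.0], [0.0, 0.0, -1.0]]
wrist_force: [0.6, 0.9, -1.5]
opening: 0.15
grip_force: 58.7
```

{"op": "move_arm", "data": {"commands": [[-0.8, 0.45, 0, 0, -0.9], [-1.6, 0.9, 0, 0, -0.9], [-2.3, 1.3, 0, 0, -0.9], [-2.9, 1.65, 0, 0, -0.9], [-3.17, 1.81, 0, -0.12, -0.9]]}}

```text
clock: 28.05
ee_pos: [0.5996, -0.2653, 0.2227]
ee_rot: [[0.199, 0.98, -0.001], [0.98, -0.199, -0.0], [-0.0, -0.001, -1.0]]
wrist_force: [0.0, 1.3, -1.8]
opening: 0.154
grip_force: 58.7
```

{"op": "move_arm", "data": {"commands": [[0, 0, 0, 0, -0.9], [0, 0, 0, 0, -0.9], [0, 0, 0, 0, -0.9], [0, 0, 0, 0, -0.9], [0, 0, 0, 0, -0.9]]}}

```text
clock: 28.55
ee_pos: [0.5997, -0.2613, 0.2242]
ee_rot: [[0.196, 0.981, 0.0], [0.981, -0.196, -0.0], [0.0, 0.0, -1.0]]
wrist_force: [0.1, -0.4, -0.8]
opening: 0.157
grip_force: 58.8
```

```bash
python3 -c "
from h import *
st();save('wrist','w12');go(.5996,-.2621,.16,78.6)
a=cv2.imread('pics/w11_full.png').astype(int)
for n in ('w11','w12'):
    g=cv2.imread('pics/'+n+'_full.png',0).astype(float)
    col=g[100:140,230:290].mean(1);row=g[140:170,:].mean(0)
    print(n,'edge row',100+np.argmax(np.diff(col)),'L',200+np.argmax(np.abs(np.diff(row[200:240]))),'R',400+np.argmax(np.abs(np.diff(row[400:440]))))
"
```

```text
28.55 [ 0.5997 -0.2613  0.2242] rot [[0.196, 0.981, 0.0], [0.981, -0.196, -0.0], [0.0, 0.0, -1.0]] op 0.157 gf 58.8 F [ 0.1 -0.4 -0.8] q [-26.8  24.5  56.1   0.   99.4 -15.5]
  call 1 of 1 [-0.011, 0.001, 1.282, 0.015]
w11 edge row 120 L 217 R 413
w12 edge row 100 L 216 R 414
```

{"op": "move_arm", "data": {"commands": [[-0.01, 0, 0.25, 0, -0.9], [-0.01, 0, 0.55, 0, -0.9], [-0.01, 0, 0.85, 0, -0.9], [-0.01, 0, 1.05, 0, -0.9], [-0.01, 0, 1.15, 0, -0.9]]}}

```text
clock: 29.1
ee_pos: [0.5989, -0.2624, 0.1638]
ee_rot: [[0.197, 0.98, -0.003], [0.98, -0.197, 0.002], [0.001, -0.003, -1.0]]
wrist_force: [0.8, -1.0, -0.1]
opening: 0.154
grip_force: 58.8
```

{"op": "move_arm", "data": {"commands": [[0, 0, 0.05, 0, -0.9], [0, 0, 0.11, 0, -0.9], [0, 0, 0.17, 0, -0.9], [0, 0, 0.23, 0, -0.9], [0, 0, 0.27, 0, -0.9]]}}

```text
clock: 29.6
ee_pos: [0.5996, -0.2627, 0.1527]
ee_rot: [[0.197, 0.98, 0.0], [0.98, -0.197, -0.0], [0.0, 0.0, -1.0]]
wrist_force: [-0.8, 0.0, -1.4]
opening: 0.152
grip_force: 58.8
```

```bash
python3 -c "
from h import *
st();save('side','d5');save('wrist','w13')
d=cv2.imread('pics/d5_full.png')[180:330,320:480];w=cv2.imread('pics/w13_full.png')[60:400,180:460]
cv2.imwrite('pics/z7.png',np.hstack([cv2.resize(d,(480,450),interpolation=cv2.INTER_CUBIC),cv2.resize(w,(320,450))]))
"
```

```text
29.6 [ 0.5996 -0.2627  0.1527] rot [[0.197, 0.98, 0.0], [0.98, -0.197, -0.0], [0.0, 0.0, -1.0]] op 0.152 gf 58.8 F [-0.8  0.  -1.4] q [-26.9  25.9  62.3   0.   91.8 -15.5]
```

View pics/z7.png

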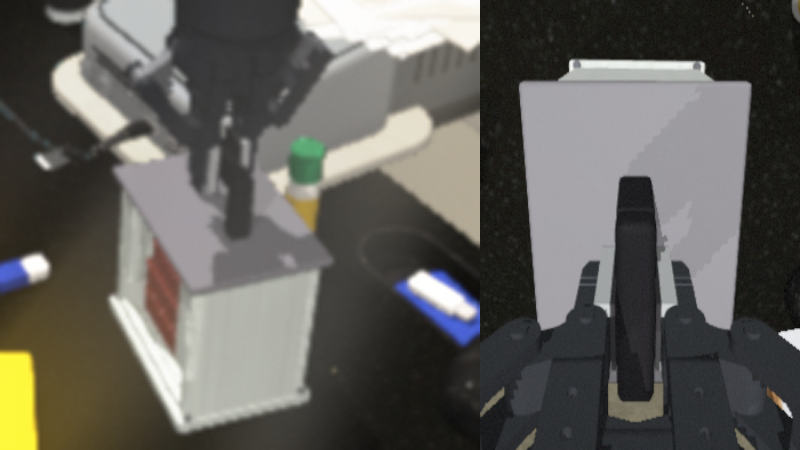

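The lid's plug is entering with no side force. Lowering the last few mm and releasing.

{"op": "move_arm", "data": {"commands": [[0, 0, 0.02, 0, -0.9], [0, 0, 0.04, 0, -0.9], [0, 0, 0.06, 0, -0.9], [0, 0, 0.07, 0, -0.9], [0, 0, 0.07, 0, -0.9]]}}

```text
clock: 30.2
ee_pos: [0.5996, -0.2628, 0.1515]
ee_rot: [[0.197, 0.98, 0.001], [0.98, -0.197, -0.001], [-0.0, 0.002, -1.0]]
wrist_force: [-5.1, 1.1, 8.3]
opening: 0.152
grip_force: 60.0
```

{"op": "move_arm", "data": {"commands": [[0, 0, 0, 0, -0.5], [0, 0, 0, 0, -0.2], [0, 0, 0, 0, -0.2], [0, 0, 0, 0, -0.2], [0, 0, 0, 0, -0.2]]}}

```text
clock: 30.7
ee_pos: [0.5995, -0.2626, 0.1491]
ee_rot: [[0.197, 0.98, -0.0], [0.98, -0.197, 0.0], [0.0, -0.0, -1.0]]
wrist_force: [-0.6, -0.3, -0.1]
opening: 0.402
grip_force: 0.0
```

{"op": "move_arm", "data": {"commands": [[0, 0, -0.3, 0, -0.2], [0, 0, -0.8, 0, -0.2], [0, 0, -1.3, 0, -0.2], [0, 0, -1.7, 0, -0.2], [0, 0, -2.0, 0, -0.2]]}}

```text
clock: 31.2
ee_pos: [0.5999, -0.2628, 0.2525]
ee_rot: [[0.197, 0.98, 0.003], [0.98, -0.197, -0.001], [-0.001, 0.003, -1.0]]
wrist_force: [0.1, -1.2, 0.2]
opening: 0.399
grip_force: 0.0
```

```bash
python3 -c "
from h import *
st();save('side','d6');save('wrist','w14');save('scene','s6')
co,s=np.cos(np.radians(-11.6)),np.sin(np.radians(-11.6))
out=[]
for n,(x0,y0,x1,y1) in (('d6',(330,210,440,320)),('s6',(360,200,460,300))):
    im=cv2.imread('pics/'+n+'_full.png')[y0:y1,x0:x1];k=400/(x1-x0);im=cv2.resize(im,(400,400),interpolation=cv2.INTER_CUBIC)
    P=[(proj(n,(.599+co*x-s*y,-.265+s*x+co*y,.132))+.5-[x0,y0])*k-.5 for x,y in [(-.048,-.066),(.048,-.066),(.048,.066),(-.048,.066)]]
    cv2.polylines(im,[np.int32(np.array(P)*16)],True,(0,0,255),1,cv2.LINE_AA,4);out.append(im)
cv2.imwrite('pics/z8.png',np.hstack(out))
go(.541,.262,.25,80,n=3)
"
```

```text
31.2 [ 0.5999 -0.2628  0.2525] rot [[0.197, 0.98, 0.003], [0.98, -0.197, -0.001], [-0.001, 0.003, -1.0]] op 0.399 gf 0.0 F [ 0.1 -1.2  0.2] q [-26.9  24.3  53.    0.  102.5 -15.5]
  call 1 of 3 [3.353, -1.074, 0.004, -0.075]
  call 2 of 3 [3.362, -1.047, 0.004, -0.075]
  call 3 of 3 [3.37, -1.021, 0.004, -0.075]
```

View pics/z8.png

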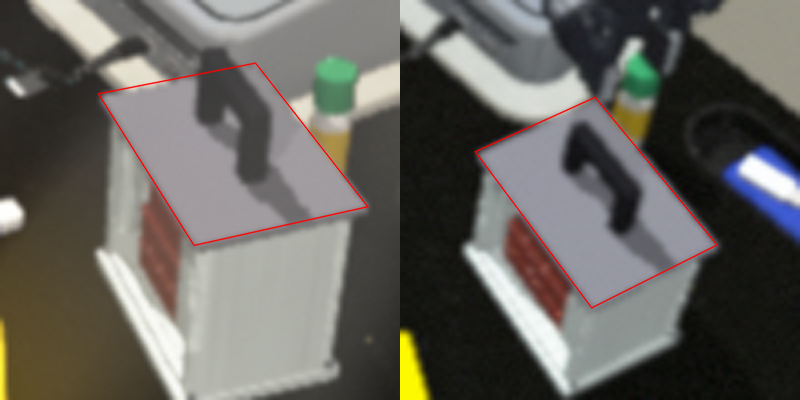

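```bash
python3 -c "
from h import *
b=ray('w10',527.7,175.7,.136);print(b,ray('scene0',274.6,151.5,.136))
go(b[0],b[1],.19,150,n=3)
"
```

```text
[0.54362515 0.26040084 0.136     ] [0.54155133 0.25339512 0.136     ]
  call 1 of 3 [3.346, -1.054, 0.404, -3.964]
  call 2 of 3 [3.487, 0.385, 0.404, -3.964]
  call 3 of 3 [3.036, 1.758, 0.404, -3.964]
```

{"op": "move_arm", "data": {"commands": [[0.67, -0.21, 0, -0.8, -0.2], [1.34, -0.42, 0, -1.6, -0.4], [2.0, -0.63, 0, -2.4, -1], [2.7, -0.84, 0, -3.2, -1], [3.35, -1.05, 0, -3.96, -1]]}}

```text
clock: 31.85
ee_pos: [0.5803, -0.0865, 0.2475]
ee_rot: [[-0.218, 0.976, -0.003], [0.976, 0.218, 0.001], [0.001, -0.002, -1.0]]
wrist_force: [-0.6, -0.2, -0.4]
opening: -0.002
grip_force: 0.0
```

{"op": "move_arm", "data": {"commands": [[0.7, 0.08, 0, -0.8, -1], [1.4, 0.15, 0, -1.6, -1], [2.1, 0.23, 0, -2.4, -1], [2.8, 0.31, 0, -3.2, -1], [3.49, 0.38, 0, -3.96, -1]]}}

```text
clock: 32.35
ee_pos: [0.5613, 0.0878, 0.2476]
ee_rot: [[-0.593, 0.805, -0.003], [0.805, 0.593, -0.0], [0.001, -0.002, -1.0]]
wrist_force: [0.6, 0.3, 0.3]
opening: 0.001
grip_force: 0.0
```

{"op": "move_arm", "data": {"commands": [[0.7, 0.4, 0.2, -0.8, -1], [1.4, 0.8, 0.5, -1.6, -1], [2.1, 1.2, 0.8, -2.4, -1], [2.7, 1.56, 1.1, -3.2, -1], [3.04, 1.76, 1.2, -3.96, -1]]}}

```text
clock: 32.85
ee_pos: [0.5415, 0.2632, 0.1854]
ee_rot: [[-0.868, 0.496, -0.006], [0.496, 0.868, -0.002], [0.004, -0.004, -1.0]]
wrist_force: [0.3, 0.8, 0.1]
opening: 0.002
grip_force: 0.0
```

{"op": "move_arm", "data": {"commands": [[0, 0, 0, 0, -1], [0, 0, 0, 0, -1], [0, 0, 0, 0, -1], [0, 0, 0, 0, -1], [0, 0, 0, 0, -1]]}}

```text
clock: 33.35
ee_pos: [0.5438, 0.2603, 0.1897]
ee_rot: [[-0.865, 0.503, 0.001], [0.503, 0.865, 0.0], [-0.0, 0.001, -1.0]]
wrist_force: [0.9, 0.1, -0.5]
opening: -0.001
grip_force: 0.0
```

```bash
python3 -c "
from h import *
st();save('wrist','w15')
print(proj('w15',(.5436,.2604,.136)),proj('w15',observe()['ee_pos']))"
```

```text
33.35 [0.5438 0.2603 0.1897] rot [[-0.865, 0.503, 0.001], [0.503, 0.865, 0.0], [-0.0, 0.001, -1.0]] op -0.001 gf 0.0 F [ 0.9  0.1 -0.5] q [ 22.1  16.4  70.    0.   93.6 -37.8]
[316.00892786 219.55604714] [316.31272939 264.96300891]
```

View pics/w15.png

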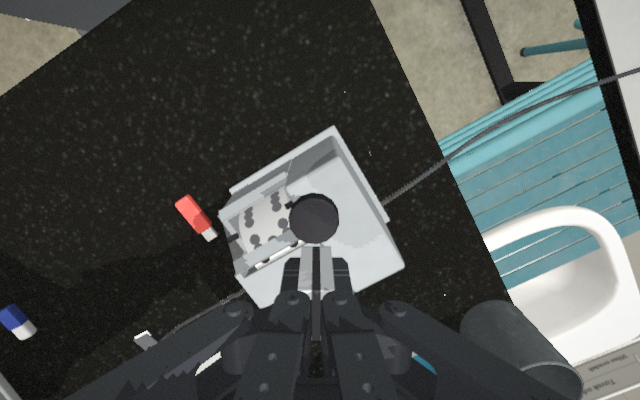

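Noting the view count: I'm past the 14-picture allowance, so from here I'll verify by code only. The button is right under the fingertips; first press.

{"op": "move_arm", "data": {"commands": [[0, 0, 0.3, 0, -1], [0, 0, 0.6, 0, -1], [0, 0, 0.8, 0, -1], [0, 0, 0.95, 0, -1], [0, 0, 0.95, 0, -1]]}}

```text
clock: 33.9
ee_pos: [0.5428, 0.2608, 0.1398]
ee_rot: [[-0.865, 0.501, -0.003], [0.501, 0.865, -0.001], [0.002, -0.002, -1.0]]
wrist_force: [0.1, -0.4, -0.2]
opening: 0.0
grip_force: 0.0
```

{"op": "move_arm", "data": {"commands": [[0, 0, 0.15, 0, -1], [0, 0, 0.3, 0, -1], [0, 0, 0.45, 0, -1], [0, 0, 0.54, 0, -1], [0, 0, 0.54, 0, -1]]}}

```text
clock: 34.4
ee_pos: [0.5442, 0.2614, 0.1179]
ee_rot: [[-0.865, 0.501, 0.003], [0.501, 0.865, 0.001], [-0.002, 0.003, -1.0]]
wrist_force: [-5.1, -2.1, 15.6]
opening: -0.0
grip_force: 7.8
```

```bash
python3 -c "
from h import *
st()"
```

```text
34.4 [0.5442 0.2614 0.1179] rot [[-0.865, 0.501, 0.003], [0.501, 0.865, 0.001], [-0.002, 0.003, -1.0]] op -0.0 gf 7.8 F [-5.1 -2.1 15.6] q [ 22.2  18.9  75.2   0.   85.6 -37.8]
```

{"op": "move_arm", "data": {"commands": [[0, 0, -0.3, 0, -1], [0, 0, -0.6, 0, -1], [0, 0, -0.9, 0, -1], [0, 0, -1.2, 0, -1], [0, 0, -1.49, 0, -1]]}}

```text
clock: 34.9
ee_pos: [0.5435, 0.261, 0.1906]
ee_rot: [[-0.865, 0.501, 0.0], [0.501, 0.865, 0.0], [-0.0, 0.0, -1.0]]
wrist_force: [-0.0, -0.1, 0.5]
opening: 0.001
grip_force: 0.0
```

{"op": "move_arm", "data": {"commands": [[0, 0, 0, 0, -1], [0, 0, 0, 0, -1], [0, 0, 0, 0, -1], [0, 0, 0, 0, -1], [0, 0, 0, 0, -1]]}}

```text
clock: 35.4
ee_pos: [0.5433, 0.261, 0.1886]
ee_rot: [[-0.865, 0.501, -0.001], [0.501, 0.865, -0.0], [0.001, -0.001, -1.0]]
wrist_force: [-0.0, -0.6, 0.2]
opening: -0.004
grip_force: 0.0
```

```bash
python3 -c "
from h import *
st();save('wrist','w16')
def asc(n):
    g=cv2.imread('pics/'+n+'_full.png',0)[180:275,215:305]
    # rotate so drum axis (pointer line) is horizontal-ish
    for r in g[::2]: print(''.join(' .:-=+*#%@'[::-1][min(9,int(v)//26)] for v in r))
for n in ('w15','w16'): print(n);asc(n)
"
```

```text
35.4 [0.5433 0.261  0.1886] rot [[-0.865, 0.501, -0.001], [0.501, 0.865, -0.0], [0.001, -0.001, -1.0]] op -0.004 gf 0.0 F [-0.  -0.6  0.2] q [ 22.1  16.5  70.    0.   93.6 -37.8]
w15
%%%%%%%%%%%%%%%%%%%%%%%%%%%+=-::.......::-++++++++++++--::::::::::---=-=++++++++=--::::...
%%%%%%%%%%##%%%%%%%%%@%#+-:::.......:-++++++++++++=-:::::::::::-==--===++++++=--::::......
%%%%%%%%%%%%%%%%%%%%#+-::......:---++++++++++++=-::::::::::----=--====+++==-::::::........
%%%%%%%%%%%%%%@%%*=-::......:-==++++++++++++--:::::::::--==-==-=====--==-::::::...........
%%%%%%%%%%%%%%*=::......::-=+++++++++++++-:::::::::---===========-----=::::...............
%%%%%%%%%%%@%%-:.....::-=+++++++++++=--::::::::::--============--::::---:.................
%%%%%%%%@%@%@@#=:.:-==+++++++++++==-::::::::::-=============+**+-:::::---::...............
%%%%%%%%%@@@@@%@===+++++++++++=-:::::::::::::::---=====-=++**++=:::::::-=-::.:::...:...:::
%%%%%%%%%%%%@@%%*+++++++++==-::::::::::::::::::::==----=***+**+=-::::::--===----:---=+#%%%
%%%%%%%@@%%@@%%*++++++++=-::::::::::::::::::::-::--:-::-=++**+*+=:::::::---==-----=*#%@%%%
%%%%@%%
[... 7122 characters left out ...]
==-::::::::::::::::::--:.     .::::==-::....:=#%%%%%%%%%%%=----
@%@%@@@@@%@@@%%%%#+=====-==-==--:::::::::::::-:.     .::::-=--::.....:=*#%%%%%%%%%%%#=----
%%@%@@%%@@@@@@@%%+===-===-========:::::::--:      .:::-==-::.........=##%%%%%%%%%%%%#=----
%%@@@@@%@@@%%%%%%#==---=========:::::--:.     .::::-=-:::...........:+##%%%%%%%%%%%%*-----
%%%%%@%@%%%%%@@%@@+=---==--==-===---=+*-.  .::-==--::...............-*#%%%%%%%%%%%%%+-----
%@@@@@%%%%%%%%%%%%%=-----==-===--=+******-:-==-::...................=*##############=-----
@%@@@@@@@%%@@%%%%%%*=----=-=--===********=-::......................:+#%%%%%%%%%%%%%%=-----
%%@@%%%%@@%%%%%@%@%#====---=====+****+=-::.........................-+##############*------
```

By the dot map, face 7 is now at the mark (columns of 3-1-3). That leaves four more full presses (0, 1, 2, 3).

{"op": "move_arm", "data": {"commands": [[0, 0, 0.3, 0, -1], [0, 0, 0.6, 0, -1], [0, 0, 0.8, 0, -1], [0, 0, 0.85, 0, -1], [0, 0, 0.85, 0, -1]]}}

```text
clock: 35.95
ee_pos: [0.5431, 0.2609, 0.1459]
ee_rot: [[-0.865, 0.501, -0.001], [0.501, 0.865, -0.0], [0.001, -0.001, -1.0]]
wrist_force: [-0.8, -1.0, 0.3]
opening: 0.0
grip_force: 0.0
```

{"op": "move_arm", "data": {"commands": [[0, 0, 0.2, 0, -1], [0, 0, 0.4, 0, -1], [0, 0, 0.55, 0, -1], [0, 0, 0.64, 0, -1], [0, 0, 0.64, 0, -1]]}}

```text
clock: 36.45
ee_pos: [0.5445, 0.2615, 0.1179]
ee_rot: [[-0.865, 0.501, 0.004], [0.501, 0.865, 0.002], [-0.003, 0.004, -1.0]]
wrist_force: [-2.7, -1.2, 16.6]
opening: -0.004
grip_force: 8.0
```

{"op": "move_arm", "data": {"commands": [[0, 0, -0.2, 0, -1], [0, 0, -0.45, 0, -1], [0, 0, -0.64, 0, -1], [0, 0, -0.64, 0, -1], [0, 0, -0.64, 0, -1]]}}

```text
clock: 36.95
ee_pos: [0.5433, 0.261, 0.1464]
ee_rot: [[-0.865, 0.501, -0.001], [0.501, 0.865, -0.0], [0.0, -0.001, -1.0]]
wrist_force: [0.1, -0.1, -0.1]
opening: 0.003
grip_force: 0.0
```

{"op": "move_arm", "data": {"commands": [[0, 0, 0.2, 0, -1], [0, 0, 0.4, 0, -1], [0, 0, 0.55, 0, -1], [0, 0, 0.64, 0, -1], [0, 0, 0.64, 0, -1]]}}

```text
clock: 37.45
ee_pos: [0.5439, 0.2613, 0.1178]
ee_rot: [[-0.865, 0.501, 0.002], [0.501, 0.865, 0.001], [-0.002, 0.002, -1.0]]
wrist_force: [-6.6, -3.5, 20.8]
opening: 0.001
grip_force: 10.2
```

{"op": "move_arm", "data": {"commands": [[0, 0, -0.3, 0, -1], [0, 0, -0.6, 0, -1], [0, 0, -0.9, 0, -1], [0, 0, -1.2, 0, -1], [0, 0, -1.49, 0, -1]]}}

```text
clock: 37.95
ee_pos: [0.5434, 0.261, 0.1903]
ee_rot: [[-0.865, 0.501, -0.0], [0.501, 0.865, -0.0], [0.0, -0.0, -1.0]]
wrist_force: [0.4, -0.1, 0.3]
opening: -0.0
grip_force: 0.0
```

{"op": "move_arm", "data": {"commands": [[0, 0, 0, 0, -1], [0, 0, 0, 0, -1], [0, 0, 0, 0, -1], [0, 0, 0, 0, -1], [0, 0, 0, 0, -1]]}}

```text
clock: 38.45
ee_pos: [0.5433, 0.2609, 0.1886]
ee_rot: [[-0.865, 0.501, -0.001], [0.501, 0.865, -0.0], [0.001, -0.001, -1.0]]
wrist_force: [0.1, -0.4, 0.5]
opening: 0.003
grip_force: 0.0
```

```bash
cat >> h.py <<'E'
def asc(n):
    g=cv2.imread('pics/'+n+'_full.png',0)[195:262,230:300]
    for r in g[::2]: print(''.join('#' if v<145 else '+' if v<165 else '.' for v in r))
E
python3 -c "
from h import *
st();save('wrist','w17');asc('w17')
"
```

```text
38.45 [0.5433 0.2609 0.1886] rot [[-0.865, 0.501, -0.001], [0.501, 0.865, -0.0], [0.001, -0.001, -1.0]] op 0.003 gf 0.0 F [ 0.1 -0.4  0.5] q [ 22.1  16.5  70.    0.   93.6 -37.8]
################+...............+++++##+................++............
#############.....................+#+....................++....+....+.
#########+................................................++++++++++##
######+.....................................................#+++++####
###.......................................................############
.......................................................###############
......................................................################
.......................................................###############
............................................................##########
...........................................................###########
...........................................................###########
.....+##+.................................................############
.+######..................................................###########
[... 792 characters left out ...]
.......................................+.....++...+++++#.....
########.....................................................+........
#########.............................................................
###########.......................................................+++.
############+..................................................+#+....
##############++...........................................+#+........
#############++.........................................++............
############+++.....................................+#+.....++++++++++
###########+++.......................++.........+#+.......############
#######++++++++..................+#######....+#.........+#############
```

One dot at the mark. Two more presses.

{"op": "move_arm", "data": {"commands": [[0, 0, 0.3, 0, -1], [0, 0, 0.6, 0, -1], [0, 0, 0.8, 0, -1], [0, 0, 0.85, 0, -1], [0, 0, 0.85, 0, -1]]}}

```text
clock: 39.0
ee_pos: [0.5432, 0.2609, 0.1459]
ee_rot: [[-0.865, 0.501, -0.001], [0.501, 0.865, -0.0], [0.001, -0.001, -1.0]]
wrist_force: [-0.8, -0.8, -0.6]
opening: 0.001
grip_force: 0.0
```

{"op": "move_arm", "data": {"commands": [[0, 0, 0.2, 0, -1], [0, 0, 0.4, 0, -1], [0, 0, 0.55, 0, -1], [0, 0, 0.64, 0, -1], [0, 0, 0.64, 0, -1]]}}

```text
clock: 39.5
ee_pos: [0.5445, 0.2615, 0.1179]
ee_rot: [[-0.865, 0.501, 0.004], [0.501, 0.865, 0.002], [-0.003, 0.004, -1.0]]
wrist_force: [-3.0, -1.2, 16.3]
opening: -0.0
grip_force: 7.9
```

{"op": "move_arm", "data": {"commands": [[0, 0, -0.2, 0, -1], [0, 0, -0.45, 0, -1], [0, 0, -0.64, 0, -1], [0, 0, -0.64, 0, -1], [0, 0, -0.64, 0, -1]]}}

```text
clock: 40.0
ee_pos: [0.5433, 0.261, 0.1464]
ee_rot: [[-0.865, 0.501, -0.001], [0.501, 0.865, -0.0], [0.0, -0.001, -1.0]]
wrist_force: [-0.5, 0.1, 0.1]
opening: 0.001
grip_force: 0.0
```

{"op": "move_arm", "data": {"commands": [[0, 0, 0.2, 0, -1], [0, 0, 0.4, 0, -1], [0, 0, 0.55, 0, -1], [0, 0, 0.64, 0, -1], [0, 0, 0.64, 0, -1]]}}

```text
clock: 40.5
ee_pos: [0.5439, 0.2613, 0.1179]
ee_rot: [[-0.865, 0.501, 0.002], [0.501, 0.865, 0.001], [-0.002, 0.002, -1.0]]
wrist_force: [-6.2, -3.2, 20.2]
opening: -0.001
grip_force: 10.2
```

{"op": "move_arm", "data": {"commands": [[0, 0, -0.3, 0, -1], [0, 0, -0.6, 0, -1], [0, 0, -0.9, 0, -1], [0, 0, -1.2, 0, -1], [0, 0, -1.49, 0, -1]]}}

```text
clock: 41.0
ee_pos: [0.5434, 0.261, 0.1903]
ee_rot: [[-0.865, 0.501, -0.0], [0.501, 0.865, -0.0], [0.0, -0.0, -1.0]]
wrist_force: [-0.7, -0.2, 0.3]
opening: 0.0
grip_force: 0.0
```

{"op": "move_arm", "data": {"commands": [[0, 0, 0, 0, -1], [0, 0, 0, 0, -1], [0, 0, 0, 0, -1], [0, 0, 0, 0, -1], [0, 0, 0, 0, -1]]}}

```text
clock: 41.5
ee_pos: [0.5433, 0.2609, 0.1886]
ee_rot: [[-0.865, 0.501, -0.001], [0.501, 0.865, -0.0], [0.001, -0.001, -1.0]]
wrist_force: [-0.1, -0.6, 0.1]
opening: -0.005
grip_force: 0.0
```

```bash
python3 -c "
from h import *
st();save('wrist','w18');asc('w18');save('scene','s9');save('side','d9')
for n,m,(x0,y0,x1,y1) in (('d6','d9',(330,210,440,320)),('s6','s9',(360,215,460,300))):
    a=cv2.imread('pics/%s_full.png'%n)[y0:y1,x0:x1].astype(int);b=cv2.imread('pics/%s_full.png'%m)[y0:y1,x0:x1];print(n,np.abs(a-b).mean(),(np.abs(a-b).max(2)>50).mean())
"
```

```text
41.5 [0.5433 0.2609 0.1886] rot [[-0.865, 0.501, -0.001], [0.501, 0.865, -0.0], [0.001, -0.001, -1.0]] op -0.005 gf 0.0 F [-0.1 -0.6  0.1] q [ 22.1  16.5  70.    0.   93.6 -37.8]
################+...............+++++##+....+###........++............
#############.....................+#+.....#######........++....+....+.
##########..............................+#######+.........++++++++++##
######+.................................#######.............##++++####
###......................................+++..............############
.......................................................###############
......................................................################
.......................................................###############
............................................................##########
...........................................................###########
........+..................................................###########
.....+##+.................................................############
.+######..................................................###########
[... 877 characters left out ...]
.......................................+#######
#########...................................................##########
###########.................................................########+.
############+................................................####+....
##############++...........................................+#+........
#############++.........................................++............
############+++.....................................+#+.....++++++++++
###########+++......................+++.........+#+.......############
#######++++++++..................+#######....++.........+#############
d6 10.813498622589531 0.007603305785123967
s6 8.551372549019607 0.021529411764705884
```

Three dots are at the mark, the button is up and the gripper is clear; the lid and stack look unchanged. Handing in.

```bash
python3 -c "
from workcell import close_job
print(close_job())"
```

```text
the job is handed in; nothing more can be done
None
```

The job is handed in and no verdict came back: the three tins lie flat in the dispenser, the lid is fully home, and the drum shows three dots with the button up. I viewed 18 pictures, four over the limit of 14, so the drum and final lid checks were done by code instead.

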